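# Re-set the coffee service on the clean side of the dish-wash bench

## Task

The coffee ware has been set out on the wrong dishes. Put the cup in the middle of the round saucer, the milk jug in the middle of the square dish and the sugar shaker in the middle of the oblong dish. All three dishes are taken, so first park one of the pieces on the blue draining grid; keep every piece upright, set it down gently without dropping it, and leave the plates, bowl and tumbler where they stand.

Things in the scene. Friction and masses are not known exactly. Their poses are not given: they have to be found in the camera images.
- cup: Small open white ceramic cup, loose, upright, 64 mm high, 58 mm outside diameter from 12 mm up to the rim (foot 48 mm), about 0.2 kg. Origin: centre of the underside, z up. A loop handle sticks out to +y, to 53 mm from the axis, between 14 and 56 mm height; pinch the body across its x axis to keep clear of it. Starts on the square dish.
- jug: Small open polished-steel milk jug, loose, upright, 74 mm high, body 56 mm diameter and straight up to 50 mm height, then a narrower neck (44 mm at 62 mm height), rim 50 mm; about 0.2 kg. Origin: centre of the underside, z up. A loop handle sticks out to +y, to 54 mm from the axis, between 14 and 64 mm height, a short spout to -y; pinch the body across its x axis. Starts on the oblong dish.
- shaker: Closed sugar shaker, loose, upright: white cylinder 52 mm diameter up to 66 mm height, steel dome cap 55 mm diameter above it with a thin pouring tube on top, 92 mm high in all; no handle; about 0.25 kg. Origin: centre of the underside, z up. Starts on the round saucer.
- saucer: Round white saucer, fixed to the bench, 128 mm diameter, rim 13 mm high, flat inside 92 mm across with its floor 6 mm above the bench. Origin: centre of the underside, z up. The cup belongs in its middle.
- square_dish: Square white dish, fixed to the bench, 112 x 112 mm, rim 14 mm high and 6 mm thick, flat floor 6 mm above the bench. Origin: centre of the underside, x and y along its sides. The jug belongs in its middle.
- long_dish: Oblong white dish, fixed to the bench, 94 mm (x) by 164 mm (y), rim 14 mm high and 6 mm thick, flat floor 6 mm above the bench. Origin: centre of the underside. The sugar shaker belongs in its middle.
- drain_grid: Blue plastic draining grid, fixed to the bench, 110 x 110 mm, flat top 10 mm above the bench (things stand on it as on a flat plate), no rim. Origin: centre of the underside, x and y along its sides. Empty at the start: the parking place.
- plates: Stack of four white plates, 170 mm diameter, 33 mm high, loose, not to be moved. Origin: centre of the underside.
- bowl: Steel bowl, 110 mm diameter, 50 mm high, loose, not to be moved. Origin: centre of the underside.
- tumbler: Greenish glass tumbler, 68 mm diameter, 90 mm high, loose, not to be moved. Origin: centre of the underside.

How it is judged:
On the way:
1. one of the three pieces stands released and upright on the draining grid (its axis within 35 mm of the grid's middle) (((horizontal distance between cup and drain_grid below 0.035 m and z of cup in the frame of drain_grid between 0.007 and 0.014 m and angle between cup's own z axis and vertical below 0.08 rad and linear speed of cup below 0.02 m/s and contact force between the fingers and cup below 0.1 N) or (horizontal distance between jug and drain_grid below 0.035 m and z of jug in the frame of drain_grid between 0.007 and 0.014 m and angle between jug's own z axis and vertical below 0.08 rad and linear speed of jug below 0.02 m/s and contact force between the fingers and jug below 0.1 N) or (horizontal distance between shaker and drain_grid below 0.035 m and z of shaker in the frame of drain_grid between 0.007 and 0.014 m and angle between shaker's own z axis and vertical below 0.08 rad and linear speed of shaker below 0.02 m/s and contact force between the fingers and shaker below 0.1 N))), for 0.1 s.
At the end, for the whole second after the job is handed in: Cup on the round saucer, jug on the square dish, sugar shaker on the oblong dish, each within 15 mm of the dish's middle, standing upright (within 0.08 rad) on its floor, released and at rest (horizontal distance between cup and saucer below 0.015 m and z of cup in the frame of saucer between 0.003 and 0.01 m and angle between each of cup, jug, shaker's own z axis and vertical below 0.08 rad and linear speed of each of cup, jug, shaker below 0.02 m/s and contact force between the fingers and cup below 0.1 N and horizontal distance between jug and square_dish below 0.015 m and z of jug in the frame of square_dish between 0.003 and 0.01 m and contact force between the fingers and jug below 0.1 N and horizontal distance between shaker and long_dish below 0.015 m and z of shaker in the frame of long_dish between 0.003 and 0.01 m and contact force between the fingers and shaker below 0.1 N); the robot touches nothing.
It fails at once if a bystander (plates, bowl or tumbler) is moved by more than 20 mm (distance of any of plates, bowl, tumbler from where it was at the start of the episode above 0.02 m).
It fails at once if a piece is tipped by more than 0.6 rad (angle between any of cup, jug, shaker's own z axis and vertical above 0.6 rad).
It fails at once if a piece is dropped: it moves faster than 0.7 m/s (a fall of about 25 mm) while no finger holds it ((linear speed of cup above 0.7 m/s and contact force between the fingers and cup below 0.05 N) or (linear speed of jug above 0.7 m/s and contact force between the fingers and jug below 0.05 N) or (linear speed of shaker above 0.7 m/s and contact force between the fingers and shaker below 0.05 N)).
It also fails if it takes over 115 s, if anything falls off the work surface, if the arm or the gripper's body presses on something with over 40 N, if the wrist force passes 120 N, or if a joint passes its speed limit or range.

## Robot

A 6-joint arm with a two-finger parallel gripper is mounted at the origin on the work surface. World frame = base frame: x ahead of the robot, y to its left, z up, the work surface at z = 0. Lengths are in m, angles in rad, forces in N, time in s.
With the tool pointing down it reaches from about 0.325 to 0.925 m from the base axis. Payload 3.1 kg.
Tool frame: the origin (TCP) lies midway between the tips of the shut fingers; the grasp point (between the pads) lies 19 mm behind it; z points along the fingers, y is the direction in which the jaws open and shut (so a half turn about z gives the same grasp; the last joint's range is limited). The gripper opens to 85 mm and grips with 20 to 120 N. Pads are 22 mm wide; open, the fingers measure 114 mm over their backs; the gripper's body (76 mm by 85 mm) begins 54 mm behind the grasp point. The pads swing forward as they close: fully open they stand 13 mm farther back than shut.
Start: joints at [-1.403, 0.217, 1.613, -0, 1.311, -0.112], TCP at [0.173, -0.601, 0.231] pointing down, gripper open.
Joint ranges: [-2.75, 2.75], [-0.78, 2.1], [0.31, 2.55], [-1.13, 4.27], [0.13, 2.63], [-2.58, 2.58]. Speed limits (rad/s): [2.79, 2.79, 3.14, 3.14, 3.14, 3.14].

## Interface

Orientations are given as a unit quaternion [w, x, y, z].
In Python, from plant import r gives the robot as it stands. The module is installed in compiled form; this text tells all that it offers.
- The arm moves only by the shell command python3 -m creep 'ROWS'. ROWS is JSON, a list that holds one entry, the list of rows, each a list of 7 numbers: the shift along the tool's x, y, z in mm, then the turn, a rotation vector about the tool's x, y, z in degrees, then the opening, from 0 (shut) to 1 (fully open). In form: [[[dx, dy, dz, wx, wy, wz, hand], ...]]. A call has exactly 8 rows; each row shifts and turns the pose as measured when the row begins, along the tool's axes as they then stand; what a row does not reach is not made up. A row lasts 1/12 s, in which the tool goes at most 41.7 mm and 7.16 degrees, less where a joint would pass 70% of its speed; a pose out of reach is approached as far as the arm can. A call is refused whole if a number of a shift passes 41.7 or a number of a turn 7.16, either way. A call with a gripper value outside its range is refused whole. The fingers move at their own pace and stop on an object; the grip force is fixed at half the most. Time passes only in rows, so rows that do not move let the fingers close, or fill a call up. It gives the time, the measured TCP pose, the force and the opening at its end, in the units of the state.
- r.get_obs(): the state, without advancing time (a new reading comes with each control period).
- r.read_camera(name): name is "side" or "top"; returns the picture (420x560x3 uint8, red, green, blue); there is no depth.
- r.get_calibration(name): a dict with "vertical_fov" (degrees; the focal length in pixels is half the picture's height over the tangent of half this angle, whatever the lens; pixels are square), "cx", "cy" (the principal point, pixels), "cam_to_world" (4x4, takes a point from camera to world coordinates). Camera axes: x right, y down, z forward; pixel columns grow to the right and rows downward; lengths in m; the calibration is good to about 2 mm. A picture is of the moment at which its call begins. get_calibration takes no time and is no camera call.
- r.job_done(): hands the job in, once; it reports no verdict.
The state is a dict: "clock": time; "joints": joint angles; "qvel": joint speeds; "tau": joint torques, N m; "eef_pos": TCP position; "eef_rot": TCP orientation; "wrist_force": force on the tool from outside, world axes, zero at the start; "ft_torque": the same for the moment, N m; "opening": finger opening in m.
Only numpy, scipy, OpenCV 4.12 (cv2) and the standard library are available. Lean on these libraries where they do the work, as an engineer would, in place of code of your own. Each camera call takes 0.05 s, during which the arm holds its last target.

## Working session

There is one attempt and no reset: what is moved stays moved. The work goes in short steps, Python scripts to look and compute and a shell command to move; the robot and the scene stay as the last step left them, time stands still between calls to the robot, and variables do not carry over. Pictures are saved under pics/ and viewed, and the job is handed in when it is done.

```bash
mkdir -p pics; ls; python3 - <<'E'
from plant import r
import cv2,numpy as np
np.set_printoptions(precision=4,suppress=True)
for n in("side","top"):
    im=r.read_camera(n); cv2.imwrite(f"pics/{n}0.png",im[:,:,::-1]); c=r.get_calibration(n); print(n,c)
o=r.get_obs(); print(o)
E
```

```text
pics
side {'vertical_fov': 50.59150440988219, 'cx': 281.3790811890798, 'cy': 199.63262144353862, 'cam_to_world': array([[-0.9368, -0.2401,  0.2546,  0.3921],
       [-0.3499,  0.6569, -0.6679,  0.6   ],
       [-0.0069, -0.7147, -0.6994,  0.6779],
       [ 0.    ,  0.    ,  0.    ,  1.    ]])}
top {'vertical_fov': 54.076645659990824, 'cx': 273.59729573018944, 'cy': 204.36695012618122, 'cam_to_world': array([[ 0.0046, -0.9906,  0.1365,  0.484 ],
       [-0.9999, -0.0058, -0.0084, -0.0159],
       [ 0.0091, -0.1365, -0.9906,  0.9507],
       [ 0.    ,  0.    ,  0.    ,  1.    ]])}
{'clock': 0.1, 'joints': array([-1.4032,  0.2177,  1.6148,  0.    ,  1.3113, -0.1122]), 'qvel': array([ 0.0002, -0.0014, -0.0033,  0.0001,  0.0008, -0.001 ]), 'tau': array([ -0.0008, -39.8075, -30.4968,  -0.0002,   0.0042,   0.    ]), 'eef_pos': array([ 0.1725, -0.5999,  0.2301]), 'eef_rot': array([-0.0011,  0.9902,  0.1395, -0.    ]), 'wrist_force': array([-0.3283, -0.3882, -0.126 ]), 'ft_torque': array([ 0.0397, -0.0428, -0.0484]), 'opening': 0.08553065406021829}
```

View pics/side0.png

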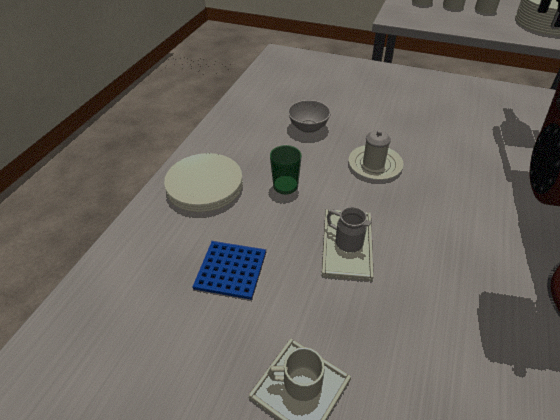

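View pics/top0.png

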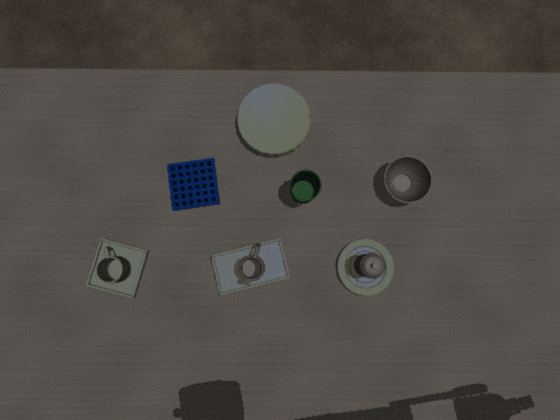

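The side view shows the cup on the square dish at about (303,372), the jug on the oblong dish at (350,230), the shaker on the saucer at (376,150) and the empty grid at (231,269). In the top view these are at about (115,268), (250,266), (370,264) and (194,184). The bystanders are the plates (273,120), tumbler (305,186) and bowl (407,181). I'll zoom in next.

```bash
python3 - <<'E'
import cv2,numpy as np
t=cv2.imread('pics/top0.png'); s=cv2.imread('pics/side0.png')
def crop(im,x,y,w,h,k,n):
    c=cv2.resize(im[y:y+h,x:x+w],None,fx=k,fy=k,interpolation=cv2.INTER_CUBIC)
    c=np.clip(255*(c/255.)**0.6,0,255).astype(np.uint8); 
    for i in range(0,w,10): cv2.line(c,(i*k,0),(i*k,6 if (x+i)%50 else 16),(0,0,255),1)
    for i in range(0,h,10): cv2.line(c,(0,i*k),(6 if (y+i)%50 else 16,i*k),(0,0,255),1)
    cv2.imwrite(n,c)
crop(t,80,220,220,90,3,'pics/t1.png')
crop(t,160,220,250,90,3,'pics/t2.png')
crop(s,240,200,150,220,2,'pics/s1.png')
crop(s,180,120,250,180,3,'pics/s2.png')
E
```

```text
(no output)
```

View pics/t1.png

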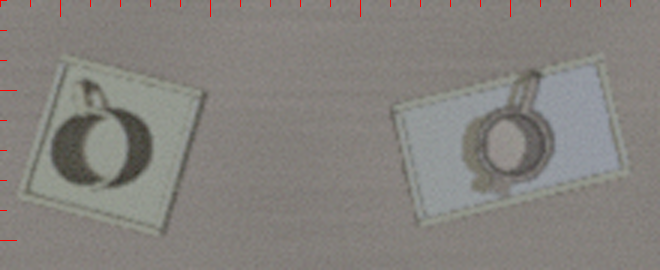

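View pics/t2.png

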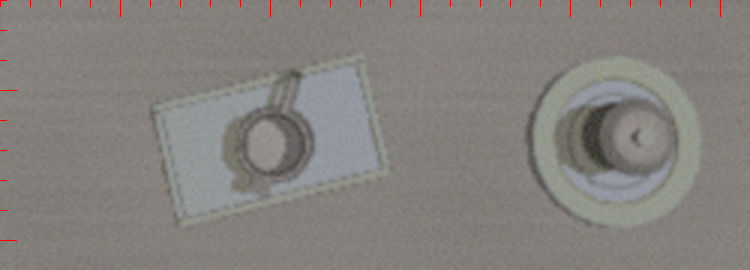

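View pics/s2.png

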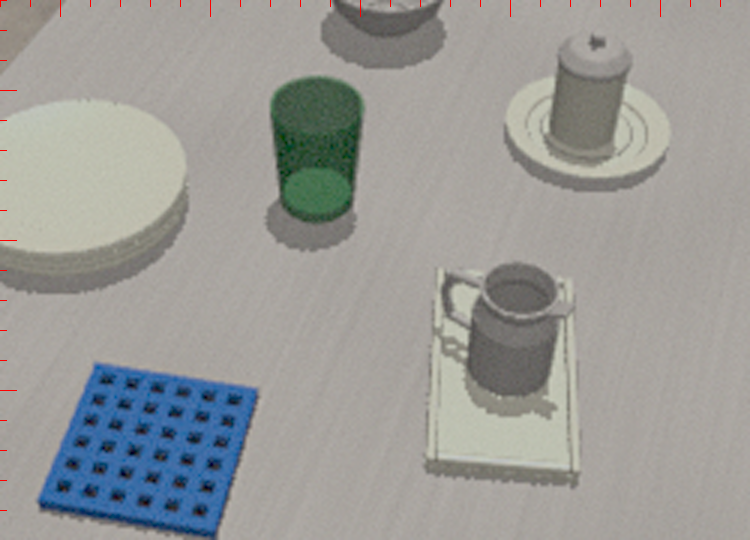

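View pics/s1.png

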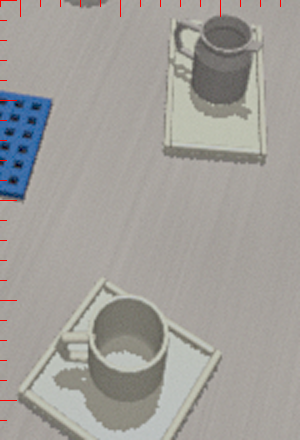

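The crops give corner and rim pixels for both dishes, the cup rim, the jug rim and the shaker tip. I'll triangulate them across the two views and check the results against the sizes given.

```bash
cat > h.py <<'E'
from plant import r
import cv2,numpy as np
np.set_printoptions(precision=1,suppress=True)
def ray(n,p):
    c=r.get_calibration(n); f=210/np.tan(np.radians(c['vertical_fov'])/2)
    d=np.array([(p[0]-c['cx'])/f,(p[1]-c['cy'])/f,1]); T=np.array(c['cam_to_world'])
    d=T[:3,:3]@d; return T[:3,3],d/np.linalg.norm(d)
def onz(n,p,z):
    o,d=ray(n,p); return 1000*(o+d*(z/1000-o[2])/d[2])
def tri(pt,ps):
    o1,d1=ray('top',pt);o2,d2=ray('side',ps)
    s=np.linalg.lstsq(np.stack([d1,-d2],1),o2-o1,rcond=None)[0]
    a=o1+s[0]*d1;b=o2+s[1]*d2
    return 500*(a+b),1000*np.linalg.norm(a-b)
def pj(n,P):
    c=r.get_calibration(n); f=210/np.tan(np.radians(c['vertical_fov'])/2);T=np.array(c['cam_to_world'])
    q=T[:3,:3].T@(np.array(P)/1000-T[:3,3]); return np.array([c['cx']+f*q[0]/q[2],c['cy']+f*q[1]/q[2]])
E
python3 - <<'E'
from h import *
t=cv2.imread('pics/top0.png'); s=cv2.imread('pics/side0.png')
def blue(im):
    h=cv2.cvtColor(im,cv2.COLOR_BGR2HSV); m=cv2.inRange(h,(100,140,50),(130,255,255))
    m=cv2.morphologyEx(m,cv2.MORPH_CLOSE,np.ones((7,7)))
    c=max(cv2.findContours(m,0,2)[0],key=cv2.contourArea)
    q=cv2.approxPolyDP(c,0.05*cv2.arcLength(c,True),True)[:,0]; return q
bt=blue(t);bs=blue(s);print(bt.tolist(),bs.tolist())
gt=np.array([onz('top',p,10) for p in bt]); print('grid top',gt.mean(0),np.linalg.norm(gt-np.roll(gt,1,0),axis=1))
gs=np.array([onz('side',p,10) for p in bs]); print('grid side',gs,gs.mean(0),np.linalg.norm(gs-np.roll(gs,1,0),axis=1)); print(gt)
def T1(x,y):return (80+x/3,220+y/3)
def T2(x,y):return (160+x/3,220+y/3)
def S1(x,y):return (240+x/2,200+y/2)
def S2(x,y):return (180+x/3,120+y/3)
sq=np.array([onz('top',T1(*p),14) for p in [(62,57),(206,92),(163,235),(20,195)]])
print('square',sq,sq.mean(0),np.linalg.norm(sq-np.roll(sq,1,0),axis=1))
ld=np.array([onz('top',T1(*p),14) for p in [(392,107),(602,58),(630,172),(420,223)]])
print('long',ld,ld.mean(0),np.linalg.norm(ld-np.roll(ld,1,0),axis=1))
print('saucer',onz('top',T2(614,142),13), onz('side',S2(587,127),13))
for p,q in [((62,57),(20,393)),((206,92),(104,280)),((163,235),(219,353))]:
  print('sq tri',tri(T1(*p),S1(*q)))
for p,q in [((392,107),(430,460)),((602,58),(440,268)),((630,172),(575,280)),((420,223),(580,466))]:
  print('ld tri',tri(T1(*p),S2(*q)))
print('shaker tip',tri(T2(638,137),S2(597,38)),onz('top',T2(638,137),98))
print('jug rim',tri(T2(273,145),S2(519,290)))
E
```

```text
[[212, 158], [167, 165], [173, 209], [218, 203]] [[212, 241], [194, 289], [250, 298], [265, 250]]
grid top [661.2 164.5  10. ] [107.6 105.9 104.9 104. ]
grid side [[722.7 117.9  10. ]
 [702.  229.5  10. ]
 [600.6 212.1  10. ]
 [616.4 103.   10. ]] [660.4 165.6  10. ] [107.3 113.5 102.8 110.3]
[[722.3 120.9  10. ]
 [704.9 225.3  10. ]
 [601.5 207.4  10. ]
 [616.1 104.4  10. ]]
square [[531.7 367.2  14. ]
 [506.  257.7  14. ]
 [400.6 284.6  14. ]
 [429.3 392.   14. ]] [466.9 325.4  14. ] [105.4 112.5 108.8 111.1]
long [[495.4 117.7  14. ]
 [533.  -40.2  14. ]
 [448.  -61.3  14. ]
 [410.   94.7  14. ]] [471.6  27.7  14. ] [ 88.4 162.3  87.6 160.6]
saucer [ 470.9 -230.    13. ] [ 471.  -227.2   13. ]
sq tri (array([532.4, 368.6,  10.9]), np.float64(1.1007307504601254))
sq tri (array([505.9, 259.9,   6.4]), np.float64(0.5450461370517855))
sq tri (array([401.3, 286.8,   7.7]), np.float64(2.612101544066496))
ld tri (array([495.2, 118. ,  11.3]), np.float64(0.46776902937665776))
ld tri (array([534. , -40. ,  13.4]), np.float64(2.0044780276811314))
ld tri (array([446.2, -61.6,  12.2]), np.float64(3.4889813166141654))
ld tri (array([409.1,  94.4,  15.8]), np.float64(2.0913410003294493))
shaker tip (array([ 475.5, -227.7,   96. ]), np.float64(0.0695930004858848)) [ 475.6 -227.2   98. ]
jug rim (array([469.3,  23.6,  77.8]), np.float64(1.2615154617045194))
```

The two views agree to about 2 mm, with measured heights of 78 mm for the jug rim and 96 mm for the shaker tip. Next are the cup and the handle directions.

```bash
python3 - <<'E'
from h import *
t=cv2.imread('pics/top0.png'); s=cv2.imread('pics/side0.png')
def crop(im,x,y,w,h,k):
    c=cv2.resize(im[y:y+h,x:x+w],None,fx=k,fy=k,interpolation=cv2.INTER_CUBIC)
    c=np.clip(255*(c/255.)**0.6,0,255).astype(np.uint8)
    for i in range(0,w,5): cv2.line(c,(i*k,0),(i*k,6 if (x+i)%10 else 14),(0,0,255),1)
    for i in range(0,h,5): cv2.line(c,(0,i*k),(6 if (y+i)%10 else 14,i*k),(0,0,255),1)
    return c
a=np.hstack([crop(t,90,235,50,60,8),crop(t,230,235,50,60,8)])
cv2.imwrite('pics/z1.png',a)
a=np.hstack([crop(s,260,335,65,70,6),crop(s,320,200,60,70,6)])
cv2.imwrite('pics/z2.png',a); print(a.shape)
E
```

```text
(420, 750, 3)
```

View pics/z1.png

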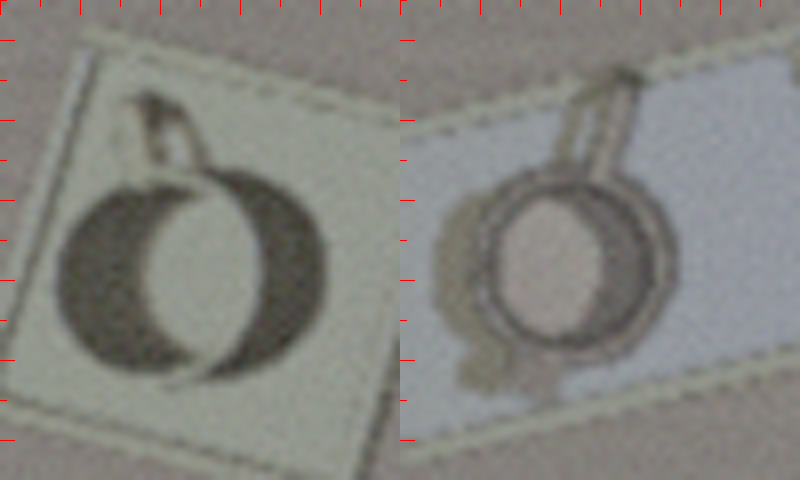

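View pics/z2.png

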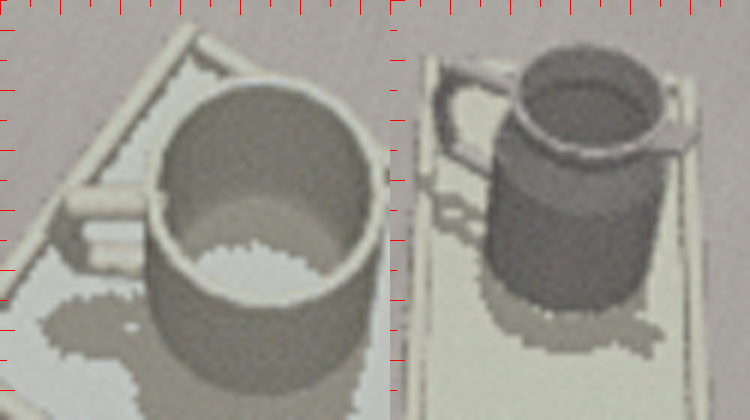

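```bash
python3 - <<'E'
from h import *
print('cup rim',tri((119.1,269.5),(304.5,366.7)))
for n,p in(('top',(119.1,269.5)),('side',(304.5,366.7))): print(onz(n,p,70))
print('cup handle',tri((109.8,247.5),(271.5,368.5)), onz('top',(109.8,247.5),58),onz('side',(271.5,368.5),60))
print('jug rim', onz('top',(251.5,268.5),80),onz('side',(320+(591-390)/6,200+102/6),80))
print('jug handle',tri((230+235/8,235+72/8),(320+48/6,200+65/6)),onz('top',(230+235/8,235+72/8),66),onz('side',(320+48/6,200+66/6),68))
E
```

```text
cup rim (array([466.1, 311.8,  42.8]), np.float64(3.6485453912747072))
[464.9 301.7  70. ]
[464.7 324.4  70. ]
cup handle (array([511.8, 333. ,  46.5]), np.float64(0.26821081386317325)) [511.3 328.5  58. ] [509.3 338.8  60. ]
jug rim [468.4  22.4  80. ] [468.6  26.3  80. ]
jug handle (array([521. ,   7. ,  59.1]), np.float64(1.274393702791887)) [520.1   6.7  66. ] [519.6  16.1  68. ]
```

```bash
python3 - <<'E'
from h import *
print('cup rim B',tri((90+160/8,235+278/8),(304.5,366.7)),pj('top',(464.7,324.4,70)))
print('cup base expected',pj('top',(464.7,324.4,6)))
for a in((106.9,246.9),(109.8,247.5)): print('cup handle',tri(a,(271.5,368.5)), onz('top',a,58))
# predictions: handle angle
for ang in np.radians([0,10,-10]):
  for z in (20,35,60):
    print(np.degrees(ang),z,(pj('top',(465+53*np.cos(ang),324+53*np.sin(ang),z))-[90,235])*8, (pj('side',(465+53*np.cos(ang),324+53*np.sin(ang),z))-[260,335])*6)
E
```

```text
cup rim B (array([464.7, 322.4,  65.8]), np.float64(0.9762801488620395)) [108.3 269.5]
cup base expected [119.3 269. ]
cup handle (array([511.6, 336.3,  53.7]), np.float64(2.175214642025578)) [512.5 334.8  58. ]
cup handle (array([511.8, 333. ,  46.5]), np.float64(0.26821081386317325)) [511.3 328.5  58. ]
0.0 20 [228.2  80.5] [ 62.  207.2]
0.0 35 [208.4  78.4] [ 60.5 180.4]
0.0 60 [174.   74.7] [ 58.  133.7]
10.0 20 [195.1  83.2] [ 51.6 241.7]
10.0 35 [174.8  81.2] [ 49.9 215.2]
10.0 60 [139.4  77.6] [ 47.1 169. ]
-10.0 20 [261.   83.5] [ 78.1 175.5]
-10.0 35 [241.7  81.5] [ 76.9 148.4]
-10.0 60 [208.2  77.9] [ 74.8 101.3]
```

The cup axis is at (465,324) with its handle at about 15°. The jug is at (468.5,24.5) with its handle at about −14°, and the shaker is at (475.5,−227.5). I'll park the shaker first, then cup to saucer, jug to square dish, and shaker to oblong dish. This helper turns a world target into tool-axis shifts.

```bash
cat > d.py <<'E'
import sys
from h import *
from scipy.spatial.transform import Rotation as R
def main(x,y,z,a):
    o=r.get_obs(); q=o['eef_rot']; C=R.from_quat([q[1],q[2],q[3],q[0]])
    ar=np.radians(a); G=R.from_matrix(np.array([[np.cos(ar),np.sin(ar),0],[np.sin(ar),-np.cos(ar),0],[0,0,-1]]))
    p=np.array(o['eef_pos'])*1000; D=np.array([x,y,z])-p
    X=C.as_matrix()[:,0]
    print('t',round(o['clock'],2),'pos',p,'yaw',round(np.degrees(np.arctan2(X[1],X[0])),2),'open',round(o['opening']*1000,1),'F',np.array(o['wrist_force']))
    print('turn',np.degrees((C.inv()*G).as_rotvec()),'shift now-axes',C.inv().apply(D),'shift after turn',G.inv().apply(D))
main(*map(float,sys.argv[1:5]))
E
python3 d.py 475.5 -227.5 200 16
```

```text
t 0.1 pos [ 172.5 -599.9  230.1] yaw 16.03 open 85.5 F [-0.3 -0.4 -0.1]
turn [-0.1 -0.   0. ] shift now-axes [ 394.1 -274.2   30.8] shift after turn [ 393.9 -274.5   30.1]
```

```bash
python3 -m creep '[[[30,-21,2,0,0,0,1],[33,-23,2,0,0,0,1],[33,-23,2,0,0,0,1],[33,-23,2,0,0,0,1],[33,-23,2,0,0,0,1],[33,-23,2,0,0,0,1],[33,-23,2,0,0,0,1],[33,-23,2,0,0,0,1]]]'; python3 d.py 475.5 -227.5 200 16
```

```text
clock: 0.77
eef_pos: [0.3733, -0.3499, 0.2088]
eef_rot: [-0.002, 0.991, 0.132, -0.002]
wrist_force: [1.6, -1.0, 0.2]
opening: 0.0854
t 0.77 pos [ 373.3 -349.9  208.8] yaw 15.13 open 85.4 F [ 1.6 -1.   0.2]
turn [-0.3  0.2 -0.9] shift now-axes [130.7 -91.4   8.7] shift after turn [132.  -89.5   8.8]
```

```bash
python3 -m creep '[[[32,-22,2,0,0,-1,1],[32,-22,2,0,0,0,1],[26,-18,2,0,0,0,1],[20,-14,2,0,0,0,1],[10,-7,1,0,0,0,1],[4,-3,0,0,0,0,1],[0,0,0,0,0,0,1],[0,0,0,0,0,0,1]]]'; python3 d.py 475.5 -227.5 200 16
```

```text
clock: 1.43
eef_pos: [0.4736, -0.2168, 0.1952]
eef_rot: [-0.005, 0.989, 0.146, -0.004]
wrist_force: [0.3, -0.7, -0.4]
opening: 0.0857
t 1.43 pos [ 473.6 -216.8  195.2] yaw 16.82 open 85.7 F [ 0.3 -0.7 -0.4]
turn [-0.7  0.3  0.8] shift now-axes [-1.3 10.7 -4.9] shift after turn [-1.1 10.8 -4.8]
```

```bash
python3 -m creep '[[[0,5,5,-0.4,0.2,0.4,1],[0,4,15,-0.3,0.1,0.4,1],[0,2,20,0,0,0,1],[0,0,20,0,0,0,1],[0,0,15,0,0,0,1],[0,0,5,0,0,0,1],[0,0,0,0,0,0,1],[0,0,0,0,0,0,1]]]'; python3 d.py 475.5 -227.5 34 16
```

```text
clock: 2.1
eef_pos: [0.4735, -0.239, 0.1125]
eef_rot: [0.004, 0.991, 0.132, 0.001]
wrist_force: [-0.1, -0.3, 1.1]
opening: 0.0852
t 2.1 pos [ 473.5 -239.   112.5] yaw 15.15 open 85.2 F [-0.1 -0.3  1.1]
turn [ 0.5 -0.  -0.9] shift now-axes [  4.9 -11.3  78.4] shift after turn [  5.1 -10.5  78.5]
```

```bash
python3 -m creep '[[[0,0,0,0,0,0,1],[0,0,0,0,0,0,1],[0,0,0,0,0,0,1],[0,0,0,0,0,0,1],[0,0,0,0,0,0,1],[0,0,0,0,0,0,1],[0,0,0,0,0,0,1],[0,0,0,0,0,0,1]]]'; python3 d.py 475.5 -227.5 34 16; python3 -c "
from plant import r;print(r.get_obs()['qvel'])"
```

```text
clock: 2.77
eef_pos: [0.4764, -0.2421, 0.1181]
eef_rot: [0.008, 0.991, 0.131, 0.005]
wrist_force: [0.2, 0.2, 0.0]
opening: 0.0855
t 2.77 pos [ 476.4 -242.1  118.1] yaw 15.09 open 85.5 F [0.2 0.2 0. ]
turn [ 1.  -0.4 -0.9] shift now-axes [  2.3 -15.7  83.8] shift after turn [  3.1 -14.3  84.1]
[ 0.00322748 -0.00321555 -0.00319137  0.00210511 -0.00015284  0.00193096]
```

```bash
python3 -c "
from h import *
for i in range(4):
  o=r.get_obs();print(o['clock'],np.array(o['eef_pos'])*1000,np.array(o['eef_rot'])*1000); r.read_camera('top')
"
```

```text
2.7667 [ 476.4 -242.1  118.1] [  7.8 991.3 131.3   4.7]
2.8167 [ 476.4 -242.1  118.1] [  7.8 991.3 131.3   4.7]
2.8667 [ 476.3 -242.   117.9] [  7.7 991.3 131.3   4.6]
2.9167 [ 476.2 -242.   117.8] [  7.6 991.3 131.2   4.5]
```

```bash
python3 -m creep '[[[1,-7,0,0.5,-0.2,-0.5,1],[1,-7,0,0.5,-0.2,-0.4,1],[0,0,0,0,0,0,1],[0,0,0,0,0,0,1],[0,0,0,0,0,0,1],[0,0,0,0,0,0,1],[0,0,0,0,0,0,1],[0,0,0,0,0,0,1]]]'; python3 d.py 475.5 -227.5 34 16
```

```text
clock: 3.63
eef_pos: [0.4738, -0.2258, 0.117]
eef_rot: [-0.002, 0.99, 0.14, -0.001]
wrist_force: [0.2, -0.7, 1.0]
opening: 0.0852
t 3.63 pos [ 473.8 -225.8  117. ] yaw 16.11 open 85.2 F [ 0.2 -0.7  1. ]
turn [-0.2  0.1  0.1] shift now-axes [ 1.3  2.5 83. ] shift after turn [ 1.1  2.1 83. ]
```

```bash
python3 -m creep '[[[0.5,1,15,0,0,0,1],[0.5,1,20,0,0,0,1],[0,0,20,0,0,0,1],[0,0,12,0,0,0,1],[0,0,6,0,0,0,1],[0,0,2,0,0,0,1],[0,0,0,0,0,0,1],[0,0,0,0,0,0,1]]]'; python3 d.py 475.5 -227.5 34 16
```

```text
clock: 4.3
eef_pos: [0.478, -0.2298, 0.042]
eef_rot: [0.0, 0.99, 0.14, 0.001]
wrist_force: [1.2, 0.3, 0.4]
opening: 0.0852
t 4.3 pos [ 478.  -229.8   42. ] yaw 16.06 open 85.2 F [1.2 0.3 0.4]
turn [ 0.1 -0.1  0.1] shift now-axes [-1.8 -2.9  8. ] shift after turn [-1.8 -2.9  8. ]
```

Within 3 mm and square on; I'll go down the last bit and grip.

```bash
python3 -m creep '[[[-1,-1,4,0,0,0,1],[0,-1,3,0,0,0,1],[0,0,0,0,0,0,1],[0,0,0,0,0,0,0.7],[0,0,0,0,0,0,0.5],[0,0,0,0,0,0,0.3],[0,0,0,0,0,0,0.2],[0,0,0,0,0,0,0.2]]]'; python3 d.py 475.5 -227.5 200 16;python3 - <<'E'
from h import *
a=r.read_camera('side')[:,:,::-1];b=r.read_camera('top')[:,:,::-1]
c=np.hstack([cv2.resize(a[80:220,300:480],None,fx=2,fy=2),cv2.resize(b[200:340,280:460],None,fx=2,fy=2)])
cv2.imwrite('pics/g1.png',c)
E
```

```text
clock: 4.97
eef_pos: [0.479, -0.2298, 0.0383]
eef_rot: [0.003, 0.99, 0.14, 0.004]
wrist_force: [-0.3, -0.6, -1.6]
opening: 0.0523
t 4.97 pos [ 479.  -229.8   38.3] yaw 16.07 open 52.3 F [-0.3 -0.6 -1.6]
turn [ 0.4 -0.4  0.1] shift now-axes [  -1.6   -2.1 -161.7] shift after turn [  -2.7   -3.1 -161.7]
```

View pics/g1.png

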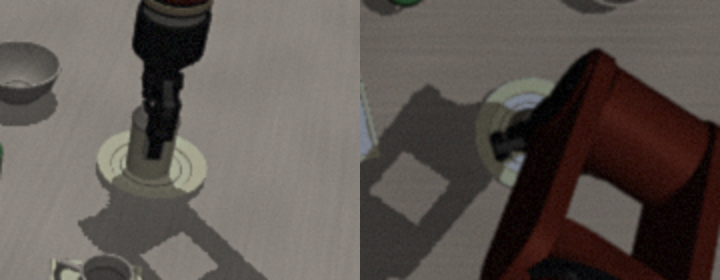

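The fingers stopped at 52.3 mm, the shaker's diameter, and the picture shows the shaker held upright on the saucer. Lift.

```bash
python3 -m creep '[[[0,0,-3,0,0,0,0.2],[0,0,-8,0,0,0,0.2],[0,0,-20,0,0,0,0.2],[0,0,-30,0,0,0,0.2],[0,0,-30,0,0,0,0.2],[0,0,-20,0,0,0,0.2],[0,0,-10,0,0,0,0.2],[0,0,-3,0,0,0,0.2]]]'; python3 d.py 661 165 160 16
```

```text
clock: 5.73
eef_pos: [0.472, -0.2252, 0.1623]
eef_rot: [-0.003, 0.99, 0.14, -0.002]
wrist_force: [-0.8, 0.2, -3.6]
opening: 0.0524
t 5.73 pos [ 472.  -225.2  162.3] yaw 16.06 open 52.4 F [-0.8  0.2 -3.6]
turn [-0.4  0.2  0.1] shift now-axes [ 289.6 -322.7    3.3] shift after turn [ 289.2 -323.     2.3]
```

```bash
python3 -m creep '[[[10,-11,-1,0,0,0,0.2],[20,-22,-1,0,0,0,0.2],[24,-27,-1,0,0,0,0.2],[24,-27,0,0,0,0,0.2],[24,-27,0,0,0,0,0.2],[24,-27,0,0,0,0,0.2],[24,-27,0,0,0,0,0.2],[24,-27,0,0,0,0,0.2]]]'; python3 d.py 661 165 160 16
```

```text
clock: 6.4
eef_pos: [0.5832, 0.0125, 0.1577]
eef_rot: [-0.002, 0.991, 0.133, -0.008]
wrist_force: [-0.1, -0.1, -3.6]
opening: 0.0526
t 6.4 pos [583.2  12.5 157.7] yaw 15.26 open 52.6 F [-0.1 -0.1 -3.6]
turn [-0.4  0.9 -0.7] shift now-axes [ 115.1 -126.6   -3.2] shift after turn [ 116.8 -125.1   -2.3]
```

```bash
python3 -m creep '[[[22,-24,-1,0,0.3,-0.4,0.2],[22,-24,-1,0,0.3,-0.2,0.2],[20,-22,0,0,0.2,0,0.2],[14,-15,0,0,0,0,0.2],[9,-10,0,0,0,0,0.2],[4,-4,0,0,0,0,0.2],[0,0,0,0,0,0,0.2],[0,0,0,0,0,0,0.2]]]'; python3 d.py 661 165 160 16
```

```text
clock: 7.07
eef_pos: [0.6396, 0.1463, 0.1449]
eef_rot: [-0.005, 0.99, 0.143, -0.011]
wrist_force: [1.3, -0.1, -3.1]
opening: 0.0526
t 7.07 pos [639.6 146.3 144.9] yaw 16.41 open 52.6 F [ 1.3 -0.1 -3.1]
turn [-0.7  1.2  0.4] shift now-axes [ 25.5 -12.1 -15.5] shift after turn [ 25.7 -12.1 -15.1]
```

```bash
python3 -m creep '[[[8,-4,4,-0.3,0.5,0.2,0.2],[8,-4,8,-0.3,0.5,0.2,0.2],[6,-3,12,0,0.2,0,0.2],[0,0,15,0,0,0,0.2],[0,0,12,0,0,0,0.2],[0,0,6,0,0,0,0.2],[0,0,0,0,0,0,0.2],[0,0,0,0,0,0,0.2]]]'; python3 d.py 661 165 43 16
```

```text
clock: 7.73
eef_pos: [0.6579, 0.1587, 0.0798]
eef_rot: [-0.0, 0.991, 0.135, -0.001]
wrist_force: [0.5, -0.2, -2.5]
opening: 0.0525
t 7.73 pos [657.9 158.7  79.8] yaw 15.54 open 52.5 F [ 0.5 -0.2 -2.5]
turn [-0.   0.1 -0.5] shift now-axes [ 4.7 -5.2 36.8] shift after turn [ 4.7 -5.2 36.8]
```

```bash
python3 -m creep '[[[2,-2,5,0,0,-0.3,0.2],[2,-2,8,0,0,0,0.2],[1,-1,8,0,0,0,0.2],[0,0,6,0,0,0,0.2],[0,0,2,0,0,0,0.2],[0,0,0,0,0,0,0.2],[0,0,0,0,0,0,0.2],[0,0,0,0,0,0,0.2]]]'; python3 d.py 661 165 43 16
```

```text
clock: 8.4
eef_pos: [0.6631, 0.1657, 0.0494]
eef_rot: [-0.0, 0.99, 0.138, 0.001]
wrist_force: [-0.6, -0.1, -3.6]
opening: 0.0525
t 8.4 pos [663.1 165.7  49.4] yaw 15.86 open 52.5 F [-0.6 -0.1 -3.6]
turn [-0.  -0.1 -0.1] shift now-axes [-2.2  0.1  6.4] shift after turn [-2.2  0.1  6.4]
```

```bash
python3 -m creep '[[[0,0,2,0,0,0,0.2],[0,0,2,0,0,0,0.2],[0,0,1,0,0,0,0.2],[0,0,0,0,0,0,0.2],[0,0,0,0,0,0,0.2],[0,0,0,0,0,0,0.2],[0,0,0,0,0,0,0.2],[0,0,0,0,0,0,0.2]]]'; python3 d.py 661 165 43 16
```

```text
clock: 9.07
eef_pos: [0.6643, 0.1657, 0.0458]
eef_rot: [-0.0, 0.99, 0.138, 0.002]
wrist_force: [-0.1, -0.0, -3.3]
opening: 0.0524
t 9.07 pos [664.3 165.7  45.8] yaw 15.84 open 52.4 F [-0.1 -0.  -3.3]
turn [ 0.  -0.2 -0.2] shift now-axes [-3.4 -0.2  2.8] shift after turn [-3.3 -0.3  2.8]
```

```bash
python3 -m creep '[[[-0.5,0,1.5,0,0,0,0.2],[0,0,1.5,0,0,0,0.2],[0,0,1,0,0,0,0.2],[0,0,0.5,0,0,0,0.2],[0,0,0.5,0,0,0,0.2],[0,0,0,0,0,0,0.2],[0,0,0,0,0,0,0.2],[0,0,0,0,0,0,0.2]]]'; python3 d.py 661 165 43 16
```

```text
clock: 9.73
eef_pos: [0.6651, 0.1658, 0.0423]
eef_rot: [-0.0, 0.99, 0.138, 0.004]
wrist_force: [-0.2, -0.2, -2.2]
opening: 0.0524
t 9.73 pos [665.1 165.8  42.3] yaw 15.85 open 52.4 F [-0.2 -0.2 -2.2]
turn [ 0.  -0.4 -0.2] shift now-axes [-4.1 -0.4 -0.8] shift after turn [-4.1 -0.4 -0.7]
```

```bash
python3 -m creep '[[[-0.5,0,1,0,0,0,0.2],[0,0,1,0,0,0,0.2],[0,0,0.5,0,0,0,0.2],[0,0,0.5,0,0,0,0.2],[0,0,0,0,0,0,0.2],[0,0,0,0,0,0,0.2],[0,0,0,0,0,0,0.2],[0,0,0,0,0,0,0.2]]]'; python3 d.py 661 165 43 16
```

```text
clock: 10.4
eef_pos: [0.6656, 0.1658, 0.0422]
eef_rot: [-0.0, 0.99, 0.138, 0.004]
wrist_force: [-1.4, -0.3, 1.8]
opening: 0.0528
t 10.4 pos [665.6 165.8  42.2] yaw 15.86 open 52.8 F [-1.4 -0.3  1.8]
turn [ 0.1 -0.5 -0.1] shift now-axes [-4.6 -0.5 -0.8] shift after turn [-4.6 -0.5 -0.8]
```

It's standing on the grid: the force reversed, and a TCP height of 42.2 mm equals the pick height plus 4 mm. Release and look.

```bash
python3 -m creep '[[[0,0,0,0,0,0,0.5],[0,0,0,0,0,0,0.7],[0,0,0,0,0,0,0.9],[0,0,0,0,0,0,1],[0,0,0,0,0,0,1],[0,0,0,0,0,0,1],[0,0,0,0,0,0,1],[0,0,0,0,0,0,1]]]'; python3 -m creep '[[[0,0,-3,0,0,0,1],[0,0,-8,0,0,0,1],[0,0,-20,0,0,0,1],[0,0,-25,0,0,0,1],[0,0,-25,0,0,0,1],[0,0,-20,0,0,0,1],[0,0,-10,0,0,0,1],[0,0,-3,0,0,0,1]]]'; python3 d.py 465 324 150 15; python3 - <<'E'
from h import *
a=r.read_camera('side')[:,:,::-1]
cv2.imwrite('pics/p1.png',a)
E
```

```text
clock: 11.07
eef_pos: [0.6674, 0.166, 0.0419]
eef_rot: [-0.0, 0.99, 0.138, 0.007]
wrist_force: [1.1, 0.6, -0.2]
opening: 0.0856
clock: 11.73
eef_pos: [0.664, 0.1655, 0.1611]
eef_rot: [-0.0, 0.99, 0.138, 0.004]
wrist_force: [-0.4, 0.2, 0.8]
opening: 0.0852
t 11.73 pos [664.  165.5 161.1] yaw 15.85 open 85.2 F [-0.4  0.2  0.8]
turn [ 0.1 -0.5  0.8] shift now-axes [-148.3 -206.9    9.6] shift after turn [-151.2 -204.6   11.1]
```

View pics/p1.png

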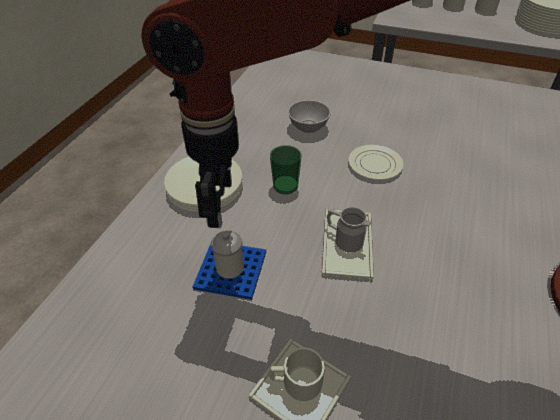

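The shaker stands upright and free in the middle of the grid (228,258). The saucer is empty at (376,161). Now the cup.

```bash
python3 -m creep '[[[-10,-14,2,0,-0.2,0.3,1],[-20,-28,2,0,-0.2,0.3,1],[-22,-30,2,0,-0.1,0.2,1],[-22,-30,2,0,0,0,1],[-22,-30,2,0,0,0,1],[-20,-27,2,0,0,0,1],[-12,-16,2,0,0,0,1],[-5,-7,0,0,0,0,1]]]'; python3 -m creep '[[[0,0,0,0,0,0,1],[0,0,0,0,0,0,1],[0,0,0,0,0,0,1],[0,0,0,0,0,0,1],[0,0,0,0,0,0,1],[0,0,0,0,0,0,1],[0,0,0,0,0,0,1],[0,0,0,0,0,0,1]]]';  python3 d.py 465 324 110 15
```

```text
clock: 12.45
eef_pos: [0.4722, 0.309, 0.1343]
eef_rot: [0.002, 0.992, 0.126, -0.009]
wrist_force: [-0.2, 0.2, 0.3]
opening: 0.0857
clock: 13.12
eef_pos: [0.4726, 0.3062, 0.1311]
eef_rot: [0.004, 0.992, 0.125, -0.011]
wrist_force: [-0.3, 0.2, 0.6]
opening: 0.0854
t 13.12 pos [472.6 306.2 131.1] yaw 14.39 open 85.4 F [-0.3  0.2  0.6]
turn [ 0.3  1.3 -0.6] shift now-axes [ -2.5 -19.2  21. ] shift after turn [ -2.7 -19.1  21.1]
```

```bash
python3 -m creep '[[[-1,-7,4,0.1,0.4,-0.3,1],[-1,-7,7,0.1,0.4,-0.3,1],[-0.5,-3,7,0.1,0.3,0,1],[0,0,3,0,0.2,0,1],[0,0,0,0,0,0,1],[0,0,0,0,0,0,1],[0,0,0,0,0,0,1],[0,0,0,0,0,0,1]]]';  python3 d.py 465 324 28 15
```

```text
clock: 13.78
eef_pos: [0.4645, 0.3234, 0.107]
eef_rot: [-0.0, 0.991, 0.131, 0.001]
wrist_force: [-0.8, -0.5, 0.3]
opening: 0.0855
t 13.78 pos [464.5 323.4 107. ] yaw 15.05 open 85.5 F [-0.8 -0.5  0.3]
turn [-0.  -0.1  0. ] shift now-axes [ 0.5 -0.4 79. ] shift after turn [ 0.6 -0.5 79. ]
```

```bash
python3 -m creep '[[[0,0,10,0,0,0,1],[0,0,18,0,0,0,1],[0,0,18,0,0,0,1],[0,0,14,0,0,0,1],[0,0,9,0,0,0,1],[0,0,4,0,0,0,1],[0,0,0,0,0,0,1],[0,0,0,0,0,0,1]]]';  python3 d.py 465 324 28 15
```

```text
clock: 14.45
eef_pos: [0.4675, 0.3241, 0.031]
eef_rot: [-0.001, 0.991, 0.13, 0.004]
wrist_force: [-0.7, 0.0, 0.4]
opening: 0.0853
t 14.45 pos [467.5 324.1  31. ] yaw 14.99 open 85.3 F [-0.7  0.   0.4]
turn [-0.1 -0.4 -0. ] shift now-axes [-2.5 -0.6  3. ] shift after turn [-2.4 -0.6  3. ]
```

```bash
python3 -m creep '[[[-1,0,2,0,-0.2,0,1],[-1,0,1,0,-0.2,0,0.8],[0,0,0,0,0,0,0.6],[0,0,0,0,0,0,0.5],[0,0,0,0,0,0,0.4],[0,0,0,0,0,0,0.3],[0,0,0,0,0,0,0.3],[0,0,0,0,0,0,0.3]]]';  python3 d.py 465 324 28 15;python3 - <<'E'
from h import *
a=r.read_camera('side')[:,:,::-1]
cv2.imwrite('pics/g2.png',cv2.resize(a[280:420,200:400],None,fx=3,fy=3))
E
```

```text
clock: 15.12
eef_pos: [0.4675, 0.3248, 0.031]
eef_rot: [-0.002, 0.991, 0.13, 0.002]
wrist_force: [0.3, 0.2, -1.3]
opening: 0.0558
t 15.12 pos [467.5 324.8  31. ] yaw 15.0 open 55.8 F [ 0.3  0.2 -1.3]
turn [-0.2 -0.3 -0. ] shift now-axes [-2.6  0.1  3. ] shift after turn [-2.6  0.1  3. ]
```

View pics/g2.png

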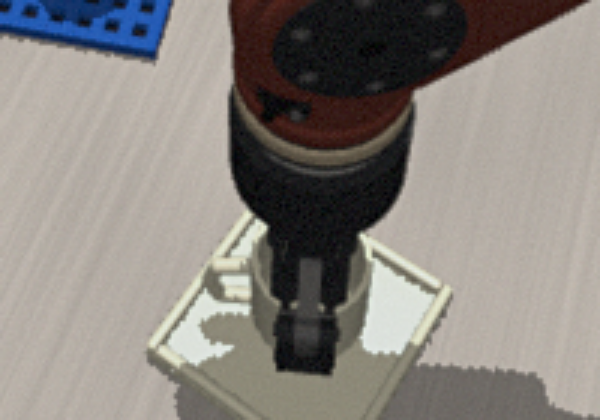

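The gripper holds the cup across its body at 55.8 mm, clear of the handle. Lift and carry it to the saucer.

```bash
python3 -m creep '[[[0,0,-3,0,0,0,0.3],[0,0,-8,0,0,0,0.3],[0,0,-20,0,0,0,0.3],[0,0,-30,0,0,0,0.3],[0,0,-30,0,0,0,0.3],[0,0,-25,0,0,0,0.3],[0,0,-12,0,0,0,0.3],[0,0,-5,0,0,0,0.3]]]';  python3 d.py 473 -229 165 15
```

```text
clock: 15.83
eef_pos: [0.4632, 0.3221, 0.1682]
eef_rot: [0.0, 0.991, 0.13, -0.003]
wrist_force: [0.4, 0.0, -2.5]
opening: 0.0561
t 15.83 pos [463.2 322.1 168.2] yaw 14.99 open 56.1 F [ 0.4  0.  -2.5]
turn [-0.   0.3 -0. ] shift now-axes [-133.1  534.9    3.5] shift after turn [-133.2  534.9    3.2]
```

```bash
python3 -m creep '[[[-4,15,0,0,0,0,0.3],[-7,28,0,0,0,0,0.3],[-9,36,0,0,0,0,0.3],[-9,36,-1,0,0,0,0.3],[-9,36,-1,0,0,0,0.3],[-9,36,-1,0,0,0,0.3],[-9,36,-1,0,0,0,0.3],[-9,36,-1,0,0,0,0.3]]]';  python3 d.py 473 -229 165 15
```

```text
clock: 16.5
eef_pos: [0.4642, 0.0477, 0.171]
eef_rot: [-0.001, 0.991, 0.137, -0.003]
wrist_force: [0.8, -0.0, -2.1]
opening: 0.0561
t 16.5 pos [464.2  47.7 171. ] yaw 15.8 open 56.1 F [ 0.8 -0.  -2.1]
turn [-0.2  0.3  0.8] shift now-axes [-66.8 268.7   5.5] shift after turn [-63.1 269.5   6. ]
```

```bash
python3 -m creep '[[[-8,33,0,0,0,0.3,0.3],[-8,35,0,0,0,0.3,0.3],[-8,35,0,0,0,0.2,0.3],[-8,35,0,0,0,0,0.3],[-8,35,0,0,0,0,0.3],[-7,30,0,0,0,0,0.3],[-4,18,0,0,0,0,0.3],[-2,8,0,0,0,0,0.3]]]';python3 -m creep '[[[0,0,0,0,0,0,0.3],[0,0,0,0,0,0,0.3],[0,0,0,0,0,0,0.3],[0,0,0,0,0,0,0.3],[0,0,0,0,0,0,0.3],[0,0,0,0,0,0,0.3],[0,0,0,0,0,0,0.3],[0,0,0,0,0,0,0.3]]]';  python3 d.py 473 -229 100 15
```

```text
clock: 17.17
eef_pos: [0.4586, -0.2068, 0.1622]
eef_rot: [-0.002, 0.992, 0.126, -0.011]
wrist_force: [0.4, -0.0, -1.6]
opening: 0.0557
clock: 17.83
eef_pos: [0.4552, -0.2015, 0.1589]
eef_rot: [-0.005, 0.992, 0.127, -0.014]
wrist_force: [-0.3, 0.5, -1.0]
opening: 0.0564
t 17.83 pos [ 455.2 -201.5  158.9] yaw 14.66 open 56.4 F [-0.3  0.5 -1. ]
turn [-0.8  1.5 -0.4] shift now-axes [11.8 31.9 58.1] shift after turn [10.1 31.2 58.9]
```

```bash
python3 -m creep '[[[4,10,4,-0.2,0.5,-0.2,0.3],[4,10,8,-0.2,0.5,-0.2,0.3],[3,8,12,-0.2,0.4,0,0.3],[0,3,12,0,0,0,0.3],[0,0,12,0,0,0,0.3],[0,0,6,0,0,0,0.3],[0,0,0,0,0,0,0.3],[0,0,0,0,0,0,0.3]]]';  python3 d.py 473 -229 40 15
```

```text
clock: 18.5
eef_pos: [0.4786, -0.2345, 0.1002]
eef_rot: [0.001, 0.991, 0.132, 0.003]
wrist_force: [-0.2, -0.4, -2.0]
opening: 0.0561
t 18.5 pos [ 478.6 -234.5  100.2] yaw 15.18 open 56.1 F [-0.2 -0.4 -2. ]
turn [ 0.1 -0.3  0.2] shift now-axes [-4.2 -6.9 60.2] shift after turn [-3.9 -6.8 60.2]
```

```bash
python3 -m creep '[[[-2,-3,6,0,-0.2,0,0.3],[-1.5,-2.5,12,0,-0.1,0,0.3],[0,0,14,0,0,0,0.3],[0,0,12,0,0,0,0.3],[0,0,7,0,0,0,0.3],[0,0,2,0,0,0,0.3],[0,0,0,0,0,0,0.3],[0,0,0,0,0,0,0.3]]]';  python3 d.py 473 -229 31 15; python3 - <<'E'
from h import *
a=r.read_camera('side')[:,:,::-1]
cv2.imwrite('pics/g3.png',cv2.resize(a[90:230,300:460],None,fx=4,fy=4))
E
```

```text
clock: 19.17
eef_pos: [0.4747, -0.2302, 0.0447]
eef_rot: [0.003, 0.991, 0.133, 0.002]
wrist_force: [0.0, -0.3, -2.0]
opening: 0.0562
t 19.17 pos [ 474.7 -230.2   44.7] yaw 15.24 open 56.2 F [ 0.  -0.3 -2. ]
turn [ 0.3 -0.1  0.2] shift now-axes [-1.3 -1.7 13.7] shift after turn [-1.3 -1.6 13.7]
```

View pics/g3.png

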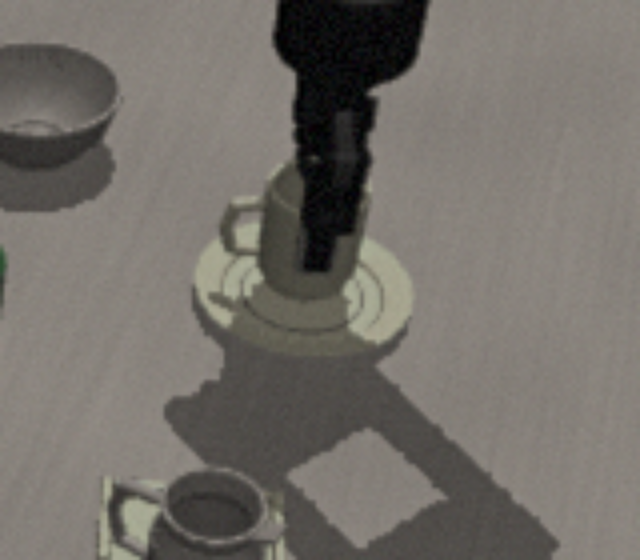

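The cup hangs upright over the middle of the saucer, its foot near (310,290) in the crop. I'll ease it down.

```bash
python3 -m creep '[[[-0.5,-1,3,0,0,0,0.3],[0,0,4,0,0,0,0.3],[0,0,2,0,0,0,0.3],[0,0,1,0,0,0,0.3],[0,0,0.5,0,0,0,0.3],[0,0,0.5,0,0,0,0.3],[0,0,0.5,0,0,0,0.3],[0,0,0,0,0,0,0.3]]]';  python3 d.py 473 -229 31 15
```

```text
clock: 19.88
eef_pos: [0.4762, -0.2308, 0.035]
eef_rot: [0.005, 0.991, 0.133, 0.004]
wrist_force: [0.1, 0.1, -2.2]
opening: 0.0557
t 19.88 pos [ 476.2 -230.8   35. ] yaw 15.24 open 55.7 F [ 0.1  0.1 -2.2]
turn [ 0.6 -0.4  0.2] shift now-axes [-2.6 -2.6  3.9] shift after turn [-2.6 -2.6  4. ]
```

```bash
python3 -m creep '[[[-1,-1.5,1.5,0.3,-0.2,0,0.3],[-1,-1,1,0.3,-0.2,0,0.3],[0,0,1,0,0,0,0.3],[0,0,0.5,0,0,0,0.3],[0,0,0.5,0,0,0,0.3],[0,0,0.5,0,0,0,0.3],[0,0,0,0,0,0,0.3],[0,0,0,0,0,0,0.3]]]';  python3 d.py 473 -229 31 15
```

```text
clock: 20.55
eef_pos: [0.4739, -0.2292, 0.0305]
eef_rot: [-0.0, 0.991, 0.133, -0.0]
wrist_force: [-0.3, -0.7, -2.1]
opening: 0.0558
t 20.55 pos [ 473.9 -229.2   30.5] yaw 15.24 open 55.8 F [-0.3 -0.7 -2.1]
turn [-0.   0.   0.2] shift now-axes [-0.8 -0.4 -0.5] shift after turn [-0.8 -0.4 -0.5]
```

```bash
python3 -m creep '[[[-0.5,0,0.8,0,0,0,0.3],[0,0,0.8,0,0,0,0.3],[0,0,0.8,0,0,0,0.3],[0,0,0.5,0,0,0,0.3],[0,0,0,0,0,0,0.3],[0,0,0,0,0,0,0.3],[0,0,0,0,0,0,0.3],[0,0,0,0,0,0,0.3]]]';  python3 d.py 473 -229 31 15
```

```text
clock: 21.22
eef_pos: [0.474, -0.2294, 0.0303]
eef_rot: [-0.001, 0.991, 0.133, -0.0]
wrist_force: [-1.0, 1.1, 1.5]
opening: 0.0558
t 21.22 pos [ 474.  -229.4   30.3] yaw 15.25 open 55.8 F [-1.   1.1  1.5]
turn [-0.1  0.   0.3] shift now-axes [-0.9 -0.6 -0.7] shift after turn [-0.9 -0.6 -0.7]
```

Contact. Release and rise.

```bash
python3 -m creep '[[[0,0,0,0,0,0,0.5],[0,0,0,0,0,0,0.7],[0,0,0,0,0,0,0.9],[0,0,0,0,0,0,1],[0,0,0,0,0,0,1],[0,0,0,0,0,0,1],[0,0,0,0,0,0,1],[0,0,0,0,0,0,1]]]'; python3 -m creep '[[[0,0,-3,0,0,0,1],[0,0,-8,0,0,0,1],[0,0,-20,0,0,0,1],[0,0,-25,0,0,0,1],[0,0,-25,0,0,0,1],[0,0,-25,0,0,0,1],[0,0,-10,0,0,0,1],[0,0,-3,0,0,0,1]]]'; python3 d.py 468.5 24.5 150 -14; python3 - <<'E'
from h import *
a=r.read_camera('side')[:,:,::-1]
cv2.imwrite('pics/g4.png',cv2.resize(a[90:230,300:460],None,fx=4,fy=4))
E
```

```text
clock: 21.88
eef_pos: [0.4751, -0.2302, 0.0302]
eef_rot: [0.0, 0.991, 0.133, 0.001]
wrist_force: [-0.1, -0.2, -0.3]
opening: 0.0849
clock: 22.55
eef_pos: [0.473, -0.2289, 0.155]
eef_rot: [-0.001, 0.991, 0.133, -0.001]
wrist_force: [0.1, 0.6, 0.0]
opening: 0.0855
t 22.55 pos [ 473.  -228.9  155. ] yaw 15.24 open 85.5 F [0.1 0.6 0. ]
turn [-0.1  0.1 29.2] shift now-axes [  62.3 -245.7    5.5] shift after turn [ -65.7 -244.8    5. ]
```

View pics/g4.png

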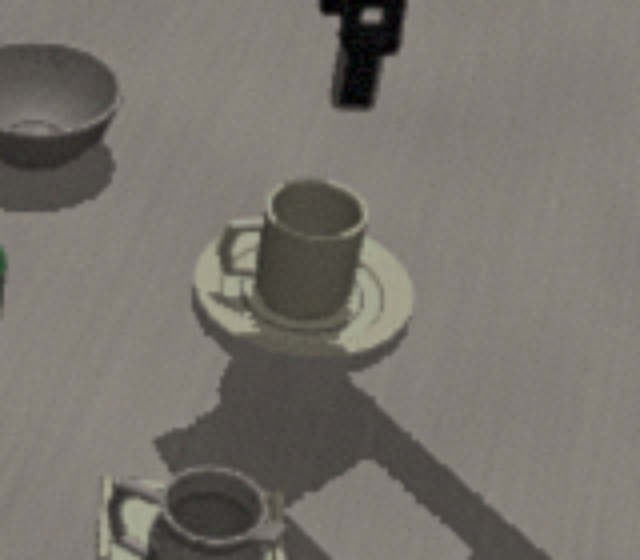

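```bash
python3 -c "
from h import *
print(onz('side',(300+316/4,90+208/4),70), onz('side',(300+304/4,90+285/4),13))"
python3 -m creep '[[[0,0,0,0,0,4,1],[0,0,0,0,0,6,1],[0,0,0,0,0,6,1],[0,0,0,0,0,6,1],[0,0,0,0,0,5,1],[0,0,0,0,0,2,1],[0,0,0,0,0,0,1],[0,0,0,0,0,0,1]]]'; python3 d.py 468.5 24.5 150 -14
```

```text
[ 472.  -229.5   70. ] [ 471.  -231.4   13. ]
clock: 23.27
eef_pos: [0.4678, -0.2257, 0.1447]
eef_rot: [-0.004, 0.991, -0.132, -0.008]
wrist_force: [-0.2, -0.9, -0.0]
opening: 0.0854
t 23.27 pos [ 467.8 -225.7  144.7] yaw -15.17 open 85.4 F [-0.2 -0.9 -0. ]
turn [-0.3  1.  -1.2] shift now-axes [ -64.9 -241.7   -2.7] shift after turn [ -59.9 -242.9   -5.3]
```

The cup rim at (472,−229.5) lies over the saucer's middle at (471,−228.5 to −231). Now to the jug.

```bash
python3 -m creep '[[[-4,-16,-1,0,0.4,-0.5,1],[-8,-30,-1,0,0.4,-0.5,1],[-9,-36,-1,0,0.2,-0.2,1],[-9,-36,-1,0,0,0,1],[-9,-36,-1,0,0,0,1],[-8,-30,0,0,0,0,1],[-4,-16,0,0,0,0,1],[-2,-6,0,0,0,0,1]]]'; python3 -m creep '[[[0,0,0,0,0,0,1],[0,0,0,0,0,0,1],[0,0,0,0,0,0,1],[0,0,0,0,0,0,1],[0,0,0,0,0,0,1],[0,0,0,0,0,0,1],[0,0,0,0,0,0,1],[0,0,0,0,0,0,1]]]'; python3 d.py 468.5 24.5 115 -14
```

```text
clock: 23.93
eef_pos: [0.463, -0.0066, 0.145]
eef_rot: [-0.004, 0.993, -0.121, -0.003]
wrist_force: [-0.2, -1.3, -0.8]
opening: 0.0854
clock: 24.6
eef_pos: [0.4626, -0.0106, 0.1434]
eef_rot: [-0.003, 0.993, -0.121, -0.004]
wrist_force: [-0.5, -0.3, 0.2]
opening: 0.0853
t 24.6 pos [462.6 -10.6 143.4] yaw -13.93 open 85.3 F [-0.5 -0.3  0.2]
turn [-0.2  0.5  0.1] shift now-axes [ -2.5 -35.4  28.6] shift after turn [ -2.7 -35.5  28.4]
```

```bash
python3 -m creep '[[[-1,-10,5,0,0.3,0,1],[-1,-12,8,0,0.2,0,1],[0,-9,8,0,0,0,1],[0,-3,4,0,0,0,1],[0,0,2,0,0,0,1],[0,0,0,0,0,0,1],[0,0,0,0,0,0,1],[0,0,0,0,0,0,1]]]'; python3 d.py 468.5 24.5 24 -14
```

```text
clock: 25.27
eef_pos: [0.4694, 0.0256, 0.114]
eef_rot: [-0.002, 0.993, -0.122, 0.001]
wrist_force: [1.0, -0.5, 0.4]
opening: 0.0856
t 25.27 pos [469.4  25.6 114. ] yaw -13.98 open 85.6 F [ 1.  -0.5  0.4]
turn [-0.2 -0.   0. ] shift now-axes [-0.7  1.7 90. ] shift after turn [-0.6  1.3 90. ]
```

```bash
python3 -m creep '[[[0,0.5,10,0,0,0,1],[0,0.5,20,0,0,0,1],[0,0,20,0,0,0,1],[0,0,16,0,0,0,1],[0,0,9,0,0,0,1],[0,0,4,0,0,0,1],[0,0,0,0,0,0,1],[0,0,0,0,0,0,1]]]'; python3 d.py 468.5 24.5 21 -14;python3 - <<'E'
from h import *
a=r.read_camera('side')[:,:,::-1]
cv2.imwrite('pics/g5.png',cv2.resize(a[150:300,270:430],None,fx=4,fy=4))
E
```

```text
clock: 25.93
eef_pos: [0.4725, 0.0225, 0.0326]
eef_rot: [-0.002, 0.992, -0.123, 0.004]
wrist_force: [-0.0, 1.3, 1.2]
opening: 0.0851
t 25.93 pos [472.5  22.5  32.6] yaw -14.14 open 85.1 F [-0.   1.3  1.2]
turn [-0.3 -0.5 -0.1] shift now-axes [-4.5 -0.9 11.5] shift after turn [-4.4 -0.9 11.6]
```

View pics/g5.png

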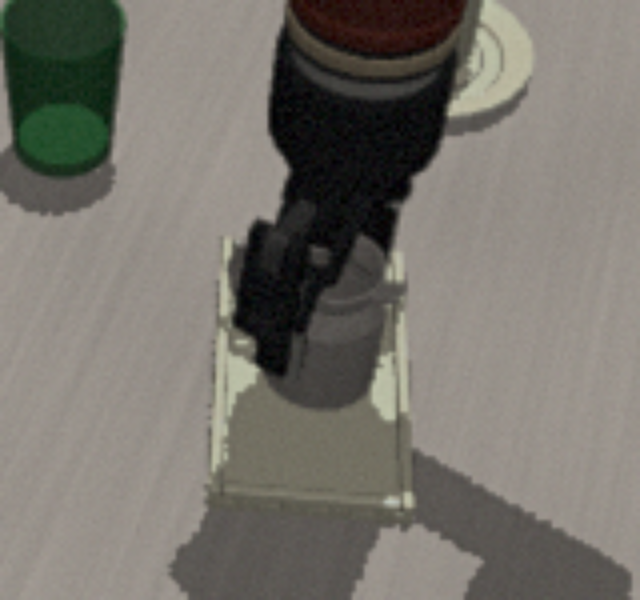

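```bash
python3 -c "
from h import *
for z in (35,45): print((pj('side',(472.5+11,22.5+46,z))-[270,150])*4)
print((pj('side',(468.5,24.5,56))-[270,150])*4,(pj('side',(468.5,24.5,6))-[270,150])*4)
print((pj('side',(468.5,24.5+28,6))-[270,150])*4)"
```

```text
[270.5 388.3]
[272.3 374.5]
[329.7 300.4] [319. 369.]
[304.6 411. ]
```

The finger tip and jug appear where the measured positions predict, at (272,374) and (325,~300), so the gripper is aligned. Final lowering and grip.

```bash
python3 -m creep '[[[-2,0,5,0,-0.3,0,1],[-2,0,4,0,-0.2,0,1],[0,0,2,0,0,0,1],[0,0,0,0,0,0,0.7],[0,0,0,0,0,0,0.5],[0,0,0,0,0,0,0.3],[0,0,0,0,0,0,0.3],[0,0,0,0,0,0,0.3]]]'; python3 d.py 468.5 24.5 21 -14
```

```text
clock: 26.65
eef_pos: [0.4722, 0.0235, 0.0247]
eef_rot: [-0.003, 0.992, -0.123, 0.004]
wrist_force: [-0.9, -0.7, -1.7]
opening: 0.0536
t 26.65 pos [472.2  23.5  24.7] yaw -14.14 open 53.6 F [-0.9 -0.7 -1.7]
turn [-0.3 -0.4 -0.1] shift now-axes [-3.9 -0.   3.6] shift after turn [-3.8 -0.   3.7]
```

```bash
python3 -m creep '[[[0,0,-3,0,0,0,0.3],[0,0,-8,0,0,0,0.3],[0,0,-20,0,0,0,0.3],[0,0,-25,0,0,0,0.3],[0,0,-25,0,0,0,0.3],[0,0,-20,0,0,0,0.3],[0,0,-8,0,0,0,0.3],[0,0,-3,0,0,0,0.3]]]'; python3 d.py 470.5 324.5 135 -14; python3 -c "
from plant import r;print(r.get_obs()['joints'])"
```

```text
clock: 27.32
eef_pos: [0.4664, 0.0235, 0.1399]
eef_rot: [-0.002, 0.992, -0.123, -0.001]
wrist_force: [-0.8, 0.6, -2.2]
opening: 0.0537
t 27.32 pos [466.4  23.5 139.9] yaw -14.13 open 53.7 F [-0.8  0.6 -2.2]
turn [-0.2  0.2 -0.1] shift now-axes [ -69.4 -292.9    6.4] shift after turn [ -68.8 -293.1    4.9]
[-0.10324416 -0.01980913  2.05436765  0.00522691  1.10988767  1.71176443]
```

```bash
python3 -m creep '[[[-3,-13,0,0,0,0,0.3],[-6,-25,0,0,0,0,0.3],[-8,-34,0,0,0,0,0.3],[-8,-36,0,0,0,0,0.3],[-8,-36,0,0,0,0,0.3],[-8,-36,0,0,0,0,0.3],[-8,-34,0,0,0,0,0.3],[-7,-30,0,0,0,0,0.3]]]'; python3 d.py 470.5 324.5 135 -14
```

```text
clock: 27.98
eef_pos: [0.4701, 0.2763, 0.1356]
eef_rot: [0.001, 0.992, -0.129, -0.003]
wrist_force: [0.2, -0.7, -2.2]
opening: 0.0537
t 27.98 pos [470.1 276.3 135.6] yaw -14.86 open 53.7 F [ 0.2 -0.7 -2.2]
turn [ 0.2  0.4 -0.9] shift now-axes [-12.  -46.7   0.5] shift after turn [-11.3 -46.8   0.6]
```

```bash
python3 -m creep '[[[-3,-12,0,0,0,0,0.3],[-1,-5,0,0,0,0,0.3],[0,0,0,0,0,0,0.3],[0,0,0,0,0,0,0.3],[0,0,0,0,0,0,0.3],[0,0,0,0,0,0,0.3],[0,0,0,0,0,0,0.3],[0,0,0,0,0,0,0.3]]]'; python3 d.py 470.5 324.5 90 -14
```

```text
clock: 28.65
eef_pos: [0.467, 0.293, 0.13]
eef_rot: [0.004, 0.992, -0.128, -0.007]
wrist_force: [-0.1, 0.5, -2.1]
opening: 0.0538
t 28.65 pos [467. 293. 130.] yaw -14.72 open 53.8 F [-0.1  0.5 -2.1]
turn [ 0.6  0.8 -0.7] shift now-axes [ -4.1 -31.8  39.7] shift after turn [ -4.2 -31.4  40. ]
```

```bash
python3 -m creep '[[[-1,-8,5,0.2,0.3,-0.3,0.3],[-1,-10,8,0.2,0.3,-0.3,0.3],[-1,-8,10,0.1,0.2,0,0.3],[0,-3,8,0,0,0,0.3],[0,0,5,0,0,0,0.3],[0,0,2,0,0,0,0.3],[0,0,0,0,0,0,0.3],[0,0,0,0,0,0,0.3]]]'; python3 d.py 470.5 324.5 35 -14
```

```text
clock: 29.32
eef_pos: [0.4712, 0.3237, 0.0863]
eef_rot: [0.001, 0.992, -0.123, 0.0]
wrist_force: [-0.7, -0.4, -1.4]
opening: 0.0537
t 29.32 pos [471.2 323.7  86.3] yaw -14.13 open 53.7 F [-0.7 -0.4 -1.4]
turn [ 0.1 -0.  -0.1] shift now-axes [-0.9 -0.8 51.3] shift after turn [-0.9 -0.7 51.3]
```

```bash
python3 -m creep '[[[-1,0,6,0,0,0,0.3],[-1,0,11,0,0,0,0.3],[0,0,12,0,0,0,0.3],[0,0,10,0,0,0,0.3],[0,0,6,0,0,0,0.3],[0,0,2,0,0,0,0.3],[0,0,0,0,0,0,0.3],[0,0,0,0,0,0,0.3]]]'; python3 d.py 470.5 324.5 24.7 -14; python3 - <<'E'
from h import *
a=r.read_camera('side')[:,:,::-1]
cv2.imwrite('pics/g6.png',cv2.resize(a[280:420,220:380],None,fx=4,fy=4))
E
```

```text
clock: 29.98
eef_pos: [0.4687, 0.3231, 0.0337]
eef_rot: [0.002, 0.992, -0.123, -0.0]
wrist_force: [0.5, -0.3, -2.4]
opening: 0.0536
t 29.98 pos [468.7 323.1  33.7] yaw -14.19 open 53.6 F [ 0.5 -0.3 -2.4]
turn [ 0.2  0.  -0.2] shift now-axes [ 1.4 -1.8  9. ] shift after turn [ 1.4 -1.8  9. ]
```

View pics/g6.png

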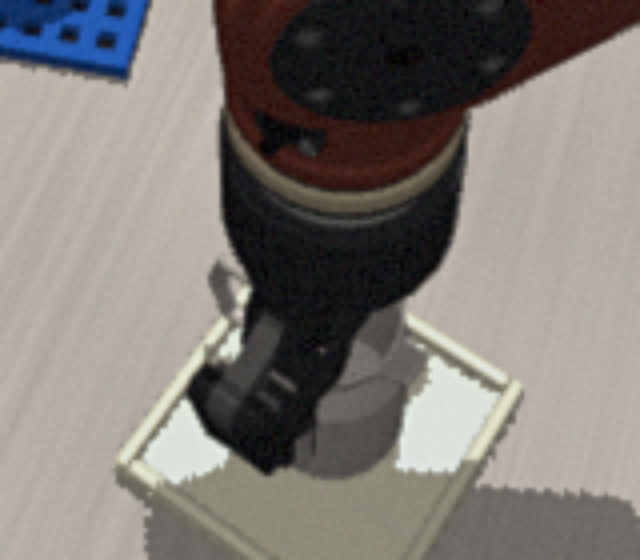

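The jug is just above the middle of the dish with the finger clear of the rim. Ease it down.

```bash
python3 -m creep '[[[0.5,-1,2.5,0,0,0,0.3],[0.5,-1,2.5,0,0,0,0.3],[0,0,1.5,0,0,0,0.3],[0,0,1,0,0,0,0.3],[0,0,0.5,0,0,0,0.3],[0,0,0.5,0,0,0,0.3],[0,0,0,0,0,0,0.3],[0,0,0,0,0,0,0.3]]]'; python3 d.py 470.5 324.5 24.7 -14
```

```text
clock: 30.7
eef_pos: [0.4725, 0.3262, 0.0269]
eef_rot: [0.0, 0.992, -0.123, 0.002]
wrist_force: [0.2, 0.2, -2.1]
opening: 0.0535
t 30.7 pos [472.5 326.2  26.9] yaw -14.18 open 53.5 F [ 0.2  0.2 -2.1]
turn [-0.  -0.2 -0.2] shift now-axes [-1.5  2.1  2.2] shift after turn [-1.5  2.1  2.2]
```

```bash
python3 -m creep '[[[-1,0.7,1,0,-0.1,0,0.3],[-1,0.7,1,0,-0.1,0,0.3],[0,0,0.7,0,0,0,0.3],[0,0,0.7,0,0,0,0.3],[0,0,0.5,0,0,0,0.3],[0,0,0,0,0,0,0.3],[0,0,0,0,0,0,0.3],[0,0,0,0,0,0,0.3]]]'; python3 d.py 470.5 324.5 24.7 -14
```

```text
clock: 31.37
eef_pos: [0.4705, 0.3255, 0.0244]
eef_rot: [-0.0, 0.992, -0.123, 0.0]
wrist_force: [-0.3, 0.0, 1.1]
opening: 0.0539
t 31.37 pos [470.5 325.5  24.4] yaw -14.18 open 53.9 F [-0.3  0.   1.1]
turn [-0.1 -0.  -0.2] shift now-axes [ 0.3  1.  -0.3] shift after turn [ 0.3  1.  -0.3]
```

Contact at 24.4 mm, within 0.3 mm of the pick height. Release, rise and look.

```bash
python3 -m creep '[[[0,0,0,0,0,0,0.5],[0,0,0,0,0,0,0.7],[0,0,0,0,0,0,0.9],[0,0,0,0,0,0,1],[0,0,0,0,0,0,1],[0,0,0,0,0,0,1],[0,0,0,0,0,0,1],[0,0,0,0,0,0,1]]]'; python3 -m creep '[[[0,0,-3,0,0,0,1],[0,0,-8,0,0,0,1],[0,0,-20,0,0,0,1],[0,0,-30,0,0,0,1],[0,0,-30,0,0,0,1],[0,0,-25,0,0,0,1],[0,0,-10,0,0,0,1],[0,0,-3,0,0,0,1]]]'; python3 d.py 663 165 155 16; python3 - <<'E'
from h import *
a=r.read_camera('side')[:,:,::-1]
cv2.imwrite('pics/g7.png',cv2.resize(a[220:420,170:370],None,fx=3,fy=3))
E
```

```text
clock: 32.03
eef_pos: [0.472, 0.3262, 0.0251]
eef_rot: [-0.001, 0.992, -0.123, 0.002]
wrist_force: [-0.1, -0.2, -0.3]
opening: 0.0855
clock: 32.7
eef_pos: [0.4694, 0.3248, 0.1599]
eef_rot: [0.0, 0.992, -0.123, -0.001]
wrist_force: [-0.1, 0.2, -0.1]
opening: 0.085
t 32.7 pos [469.4 324.8 159.9] yaw -14.18 open 85.0 F [-0.1  0.2 -0.1]
turn [  0.    0.1 -30.2] shift now-axes [226.9 107.5   4.7] shift after turn [142.1 207.    4.9]
```

View pics/g7.png

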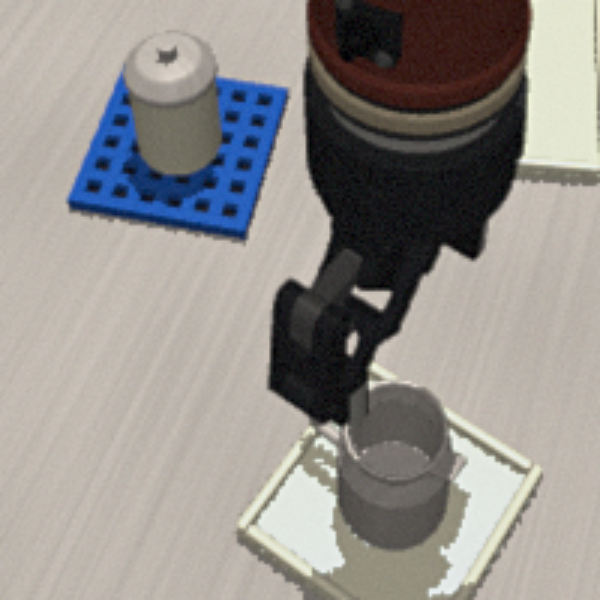

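The jug stands released in the square dish at (400,470). The shaker is on the grid with its tip at (168,54). I'll work out where the shaker stands and turn back.

```bash
python3 -c "
from h import *
print(onz('side',(170+168/3,220+54/3),101))"
python3 -m creep '[[[0,0,0,0,0,-4,1],[0,0,0,0,0,-6,1],[0,0,0,0,0,-6,1],[0,0,0,0,0,-6,1],[0,0,0,0,0,-5,1],[0,0,0,0,0,-2,1],[0,0,0,0,0,0,1],[0,0,0,0,0,0,1]]]'; python3 d.py 663 165 155 16
```

```text
[658.2 169.3 101. ]
clock: 33.42
eef_pos: [0.4632, 0.3214, 0.1477]
eef_rot: [0.003, 0.99, 0.141, -0.009]
wrist_force: [-0.6, 0.6, 0.4]
opening: 0.0857
t 33.42 pos [463.2 321.4 147.7] yaw 16.19 open 85.7 F [-0.6  0.6  0.4]
turn [0.2 1.1 0.2] shift now-axes [148.1 205.9  -9.4] shift after turn [148.9 205.4  -7.3]
```

```bash
python3 -m creep '[[[10,14,-2,0,0.4,0,1],[20,28,-2,0,0.4,0,1],[22,30,-2,0,0.3,0,1],[22,30,-1,0,0,0,1],[22,30,0,0,0,0,1],[20,28,0,0,0,0,1],[14,19,0,0,0,0,1],[6,8,0,0,0,0,1]]]'; python3 -m creep '[[[0,0,0,0,0,0,1],[0,0,0,0,0,0,1],[0,0,0,0,0,0,1],[0,0,0,0,0,0,1],[0,0,0,0,0,0,1],[0,0,0,0,0,0,1],[0,0,0,0,0,0,1],[0,0,0,0,0,0,1]]]'; python3 d.py 661 167 120 16
python3 - <<'E'
from h import *
a=r.read_camera('top')[:,:,::-1]
cv2.imwrite('pics/g8.png',cv2.resize(a[110:310,80:280],None,fx=3,fy=3))
E
```

```text
clock: 34.08
eef_pos: [0.645, 0.1744, 0.1433]
eef_rot: [0.002, 0.99, 0.14, -0.007]
wrist_force: [0.2, -0.0, 1.3]
opening: 0.0851
clock: 34.75
eef_pos: [0.6391, 0.1783, 0.14]
eef_rot: [0.001, 0.99, 0.141, -0.011]
wrist_force: [0.7, -0.3, -0.0]
opening: 0.0855
t 34.75 pos [639.1 178.3 140. ] yaw 16.19 open 85.5 F [ 0.7 -0.3 -0. ]
turn [-0.   1.3  0.2] shift now-axes [18.3 16.9 19.6] shift after turn [18.  16.9 20. ]
```

View pics/g8.png

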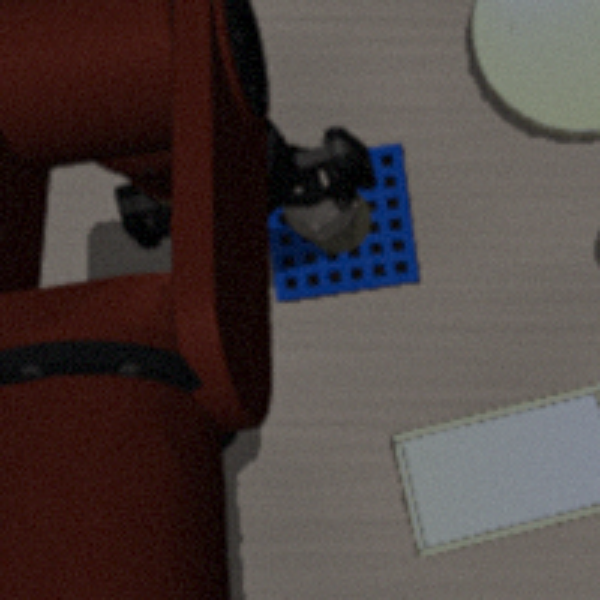

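The shaker on the grid shows at about (325,220) under the gripper, which still has about 25 mm to go. I'll close in while staying above the shaker.

```bash
python3 -m creep '[[[5,5,1,0,0.4,0,1],[6,6,4,0,0.4,0,1],[5,5,5,0,0.4,0,1],[1,0,4,0,0,0,1],[0,0,2,0,0,0,1],[0,0,0,0,0,0,1],[0,0,0,0,0,0,1],[0,0,0,0,0,0,1]]]'; python3 d.py 661 167 42 16
```

```text
clock: 35.47
eef_pos: [0.6624, 0.1658, 0.1214]
eef_rot: [-0.0, 0.99, 0.14, 0.0]
wrist_force: [0.6, -0.3, -0.2]
opening: 0.0854
t 35.47 pos [662.4 165.8 121.4] yaw 16.14 open 85.4 F [ 0.6 -0.3 -0.2]
turn [-0.  -0.   0.1] shift now-axes [-1.  -1.6 79.4] shift after turn [-1.  -1.6 79.4]
```

```bash
python3 -m creep '[[[-1,-1,8,0,0,0,1],[-1,0,17,0,0,0,1],[0,0,18,0,0,0,1],[0,0,15,0,0,0,1],[0,0,9,0,0,0,1],[0,0,4,0,0,0,1],[0,0,0,0,0,0,1],[0,0,0,0,0,0,1]]]'; python3 d.py 661 167 42 16
```

```text
clock: 36.13
eef_pos: [0.6604, 0.1677, 0.0477]
eef_rot: [-0.0, 0.99, 0.141, 0.002]
wrist_force: [0.4, -0.1, -0.1]
opening: 0.0854
t 36.13 pos [660.4 167.7  47.7] yaw 16.21 open 85.4 F [ 0.4 -0.1 -0.1]
turn [-0.  -0.2  0.2] shift now-axes [0.4 0.8 5.7] shift after turn [0.4 0.8 5.7]
```

```bash
python3 -m creep '[[[0,0,3,0,0,0,1],[0,0,2,0,0,0,1],[0,0,0,0,0,0,0.8],[0,0,0,0,0,0,0.6],[0,0,0,0,0,0,0.4],[0,0,0,0,0,0,0.2],[0,0,0,0,0,0,0.2],[0,0,0,0,0,0,0.2]]]'; python3 d.py 661 167 42 16; python3 -m creep '[[[0,0,-3,0,0,0,0.2],[0,0,-8,0,0,0,0.2],[0,0,-20,0,0,0,0.2],[0,0,-25,0,0,0,0.2],[0,0,-25,0,0,0,0.2],[0,0,-18,0,0,0,0.2],[0,0,-8,0,0,0,0.2],[0,0,-3,0,0,0,0.2]]]'; python3 d.py 471.5 27.5 150 14
```

```text
clock: 36.8
eef_pos: [0.6634, 0.1676, 0.0463]
eef_rot: [0.0, 0.99, 0.141, 0.005]
wrist_force: [0.6, 0.6, -0.1]
opening: 0.0522
t 36.8 pos [663.4 167.6  46.3] yaw 16.21 open 52.2 F [ 0.6  0.6 -0.1]
turn [ 0.1 -0.6  0.2] shift now-axes [-2.5 -0.1  4.3] shift after turn [-2.5 -0.1  4.3]
clock: 37.47
eef_pos: [0.6552, 0.1673, 0.1544]
eef_rot: [-0.001, 0.99, 0.141, -0.004]
wrist_force: [0.8, -0.2, -2.9]
opening: 0.0524
t 37.47 pos [655.2 167.3 154.4] yaw 16.22 open 52.4 F [ 0.8 -0.2 -2.9]
turn [-0.1  0.5  2.2] shift now-axes [-215.4   82.9    6. ] shift after turn [-212.1   91.2    4.4]
```

```bash
python3 -m creep '[[[-12,5,0,0,0.2,0,0.2],[-24,9,0,0,0.2,0,0.2],[-32,12,0,0,0,0,0.2],[-32,12,0,0,0,0,0.2],[-32,12,0,0,0,0,0.2],[-30,11,0,0,0,0,0.2],[-20,8,0,0,0,0,0.2],[-10,4,0,0,0,0,0.2]]]';  python3 -m creep '[[[0,0,0,0,0,0,0.2],[0,0,0,0,0,0,0.2],[0,0,0,0,0,0,0.2],[0,0,0,0,0,0,0.2],[0,0,0,0,0,0,0.2],[0,0,0,0,0,0,0.2],[0,0,0,0,0,0,0.2],[0,0,0,0,0,0,0.2]]]'; python3 d.py 473.5 27.5 100 15
```

```text
clock: 38.13
eef_pos: [0.4823, 0.0419, 0.1481]
eef_rot: [-0.002, 0.99, 0.143, -0.003]
wrist_force: [-0.5, -0.7, -3.2]
opening: 0.0525
clock: 38.8
eef_pos: [0.4808, 0.0428, 0.1453]
eef_rot: [-0.003, 0.99, 0.143, -0.005]
wrist_force: [0.2, -0.0, -3.1]
opening: 0.0526
t 38.8 pos [480.8  42.8 145.3] yaw 16.48 open 52.6 F [ 0.2 -0.  -3.1]
turn [-0.5  0.5  1.5] shift now-axes [-10.9  13.   45.3] shift after turn [-11.   12.9  45.3]
```

```bash
python3 -m creep '[[[-4,4,4,-0.2,0.2,0.4,0.2],[-4,5,8,-0.2,0.2,0.4,0.2],[-2,3,12,0,0,0,0.2],[0,0,10,0,0,0,0.2],[0,0,6,0,0,0,0.2],[0,0,2,0,0,0,0.2],[0,0,0,0,0,0,0.2],[0,0,0,0,0,0,0.2]]]'; python3 d.py 473.5 27.5 52 15
```

```text
clock: 39.47
eef_pos: [0.4733, 0.0268, 0.099]
eef_rot: [0.0, 0.991, 0.135, -0.001]
wrist_force: [-0.3, -0.0, -2.1]
opening: 0.0524
t 39.47 pos [473.3  26.8  99. ] yaw 15.57 open 52.4 F [-0.3 -0.  -2.1]
turn [0.  0.1 0.6] shift now-axes [ 0.5 -0.6 47. ] shift after turn [ 0.4 -0.6 47. ]
```

```bash
python3 -m creep '[[[0,0,5,0,0,0,0.2],[0,0,10,0,0,0,0.2],[-0.5,0,12,0,0,0,0.2],[-0.5,0,9,0,0,0,0.2],[-0.5,0,5,0,0,0,0.2],[0,0,2,0,0,0,0.2],[0,0,0,0,0,0,0.2],[0,0,0,0,0,0,0.2]]]'; python3 d.py 473.5 27.5 42.3 15;  python3 - <<'E'
from h import *
a=r.read_camera('side')[:,:,::-1]
cv2.imwrite('pics/g9.png',cv2.resize(a[150:300,270:430],None,fx=4,fy=4))
E
```

```text
clock: 40.13
eef_pos: [0.4739, 0.0266, 0.0537]
eef_rot: [0.001, 0.991, 0.136, 0.001]
wrist_force: [0.4, -0.3, -3.4]
opening: 0.053
t 40.13 pos [473.9  26.6  53.7] yaw 15.62 open 53.0 F [ 0.4 -0.3 -3.4]
turn [ 0.1 -0.1  0.6] shift now-axes [-0.2 -1.  11.4] shift after turn [-0.2 -1.  11.4]
```

View pics/g9.png

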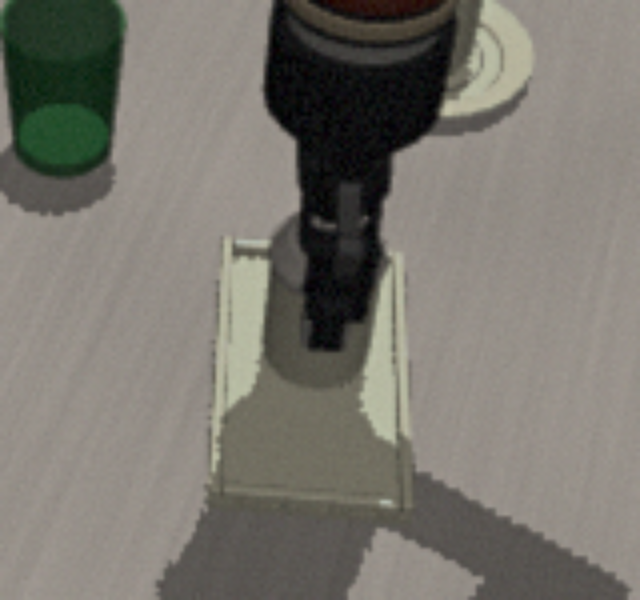

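The shaker is upright just above the oblong dish, its foot near (315,375), in the middle of the width. Ease it down.

```bash
python3 -m creep '[[[0,-0.5,3,0,0,0,0.2],[0,-0.5,3,0,0,0,0.2],[0,0,2,0,0,0,0.2],[0,0,1,0,0,0,0.2],[0,0,0.5,0,0,0,0.2],[0,0,0.5,0,0,0,0.2],[0,0,0,0,0,0,0.2],[0,0,0,0,0,0,0.2]]]'; python3 d.py 473.5 27.5 42.3 15
```

```text
clock: 40.85
eef_pos: [0.4758, 0.0276, 0.0447]
eef_rot: [0.001, 0.991, 0.136, 0.003]
wrist_force: [0.1, -0.5, -2.4]
opening: 0.0525
t 40.85 pos [475.8  27.6  44.7] yaw 15.62 open 52.5 F [ 0.1 -0.5 -2.4]
turn [ 0.2 -0.4  0.6] shift now-axes [-2.2 -0.5  2.4] shift after turn [-2.2 -0.5  2.4]
```

```bash
python3 -m creep '[[[0,0,1,0,0,0,0.2],[0,0,0.7,0,0,0,0.2],[0,0,0.7,0,0,0,0.2],[0,0,0,0,0,0,0.2],[0,0,0,0,0,0,0.2],[0,0,0,0,0,0,0.2],[0,0,0,0,0,0,0.2],[0,0,0,0,0,0,0.2]]]'; python3 d.py 473.5 27.5 42.3 15
```

```text
clock: 41.52
eef_pos: [0.4762, 0.0275, 0.0424]
eef_rot: [0.001, 0.991, 0.136, 0.004]
wrist_force: [0.9, -0.0, -3.7]
opening: 0.0522
t 41.52 pos [476.2  27.5  42.4] yaw 15.62 open 52.2 F [ 0.9 -0.  -3.7]
turn [ 0.2 -0.4  0.6] shift now-axes [-2.6 -0.7  0.1] shift after turn [-2.6 -0.7  0.1]
```

```bash
python3 -m creep '[[[-1,0,0.8,0,-0.1,0,0.2],[-1,0,0.8,0,-0.1,0,0.2],[0,0,0.5,0,0,0,0.2],[0,0,0.5,0,0,0,0.2],[0,0,0,0,0,0,0.2],[0,0,0,0,0,0,0.2],[0,0,0,0,0,0,0.2],[0,0,0,0,0,0,0.2]]]'; python3 d.py 473.5 27.5 42.3 15
```

```text
clock: 42.18
eef_pos: [0.4763, 0.0274, 0.0422]
eef_rot: [0.001, 0.991, 0.136, 0.004]
wrist_force: [-0.9, 1.2, 0.2]
opening: 0.0525
t 42.18 pos [476.3  27.4  42.2] yaw 15.59 open 52.5 F [-0.9  1.2  0.2]
turn [ 0.2 -0.4  0.6] shift now-axes [-2.7 -0.8 -0.1] shift after turn [-2.7 -0.8 -0.1]
```

Weight taken and it no longer moves: it's on the dish floor at the expected 42.2 mm. Release, rise and back off for a clear view.

```bash
python3 -m creep '[[[0,0,0,0,0,0,0.5],[0,0,0,0,0,0,0.7],[0,0,0,0,0,0,0.9],[0,0,0,0,0,0,1],[0,0,0,0,0,0,1],[0,0,0,0,0,0,1],[0,0,0,0,0,0,1],[0,0,0,0,0,0,1]]]'; python3 -m creep '[[[0,0,-3,0,0,0,1],[0,0,-8,0,0,0,1],[0,0,-20,0,0,0,1],[0,0,-30,0,0,0,1],[0,0,-35,0,0,0,1],[0,0,-35,0,0,0,1],[0,0,-30,0,0,0,1],[0,0,-10,0,0,0,1]]]'; python3 -m creep '[[[0,0,-10,0,0,0,1],[30,0,-15,0,0,0,1],[35,0,-10,0,0,0,1],[35,0,0,0,0,0,1],[35,0,0,0,0,0,1],[35,0,0,0,0,0,1],[20,0,0,0,0,0,1],[0,0,0,0,0,0,1]]]'; python3 - <<'E'
from h import *
a=r.read_camera('side')[:,:,::-1];b=r.read_camera('top')[:,:,::-1]
cv2.imwrite('pics/f_s.png',a);cv2.imwrite('pics/f_t.png',b)
E
```

```text
clock: 42.85
eef_pos: [0.4778, 0.0265, 0.0425]
eef_rot: [0.002, 0.991, 0.136, 0.005]
wrist_force: [1.0, 0.0, -0.6]
opening: 0.0857
clock: 43.52
eef_pos: [0.4715, 0.0275, 0.2194]
eef_rot: [0.001, 0.991, 0.136, -0.0]
wrist_force: [0.8, -0.4, -0.8]
opening: 0.0853
clock: 44.18
eef_pos: [0.6578, 0.0808, 0.2538]
eef_rot: [0.001, 0.991, 0.135, -0.002]
wrist_force: [-0.8, -0.0, 0.5]
opening: 0.0852
```

View pics/f_s.png

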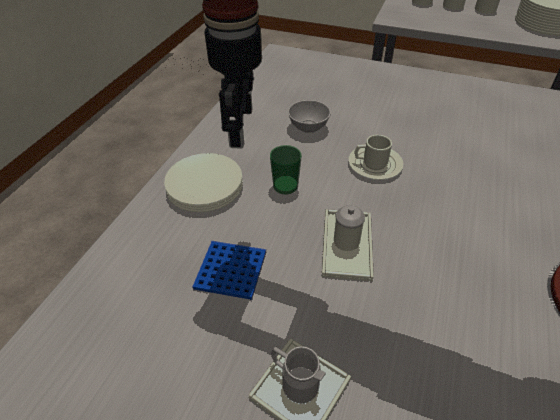

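View pics/f_t.png

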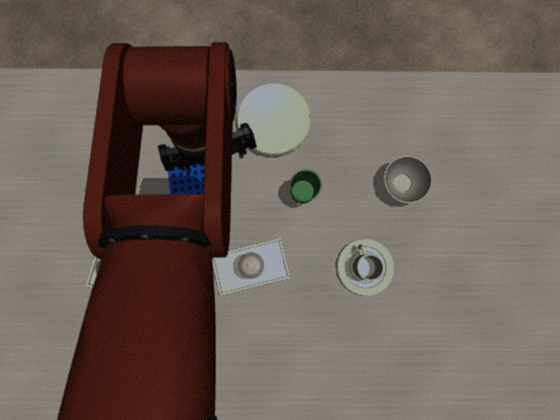

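All three pieces stand upright on their dishes and the bystanders look unmoved. I'll measure the centring.

```bash
python3 - <<'E'
from h import *
t=cv2.imread('pics/f_t.png'); s=cv2.imread('pics/f_s.png')
def crop(im,x,y,w=60,h=70,k=4):
    c=cv2.resize(im[y:y+h,x:x+w],None,fx=k,fy=k,interpolation=cv2.INTER_CUBIC)
    return np.clip(255*(c/255.)**0.6,0,255).astype(np.uint8)
cv2.imwrite('pics/f_z.png',np.hstack([crop(s,270,335),crop(s,320,200),crop(t,225,230)]))
# bystander change
for n,a in(('top',(240,60,200,150)),('side',(160,95,175,120))):
    i0=cv2.imread(f'pics/{n}0.png'); i1=t if n=='top' else s
    x,y,w,h=a; d=cv2.absdiff(cv2.GaussianBlur(i0,(5,5),0),cv2.GaussianBlur(i1,(5,5),0))[y:y+h,x:x+w].max(2); ys,xs=np.where(d>25); print(n,len(xs),(xs.min()+x,xs.max()+x,ys.min()+y,ys.max()+y) if len(xs) else '')
E
```

```text
top 29254 (np.int64(240), np.int64(439), np.int64(60), np.int64(209))
side 1312 (np.int64(219), np.int64(333), np.int64(95), np.int64(214))
```

View pics/f_z.png

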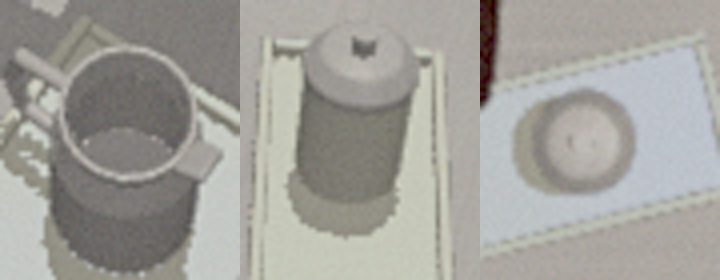

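```bash
python3 - <<'E'
from h import *
print('jug',onz('side',(302.5,363.5),80),'dish 467 325')
print('shaker',tri((250.75,265.25),(350.75,211.25)),'dish 471.5 27.5')
t=cv2.imread('pics/f_t.png')
for n in('top0','f_t'):
    h=cv2.cvtColor(cv2.imread(f'pics/{n}.png'),cv2.COLOR_BGR2HSV); m=cv2.inRange(h,(50,90,20),(85,255,255)); print(n,'tumbler',cv2.moments(m,True)['m10']/cv2.moments(m,True)['m00'],cv2.moments(m,True)['m01']/cv2.moments(m,True)['m00'])
E
```

```text
jug [467.6 325.5  80. ] dish 467 325
shaker (array([475.4,  23.6,  90.2]), np.float64(0.3302206119074691)) dish 471.5 27.5
top0 tumbler 303.36395759717317 187.68197879858658
f_t tumbler 303.3175965665236 186.26609442060087
```

```bash
python3 -c "
from plant import r
print(r.get_obs()['qvel'].round(3)); print(r.job_done())"
```

```text
[-0.006 -0.041  0.037 -0.005  0.01   0.   ]
the job is handed in; nothing more can be done
None
```

The job is handed in at about 44 s of the 115 s allowed. I parked the shaker on the draining grid, then moved the cup to the saucer, the jug to the square dish and the shaker to the oblong dish. I lowered each piece until it touched before letting go.

**Centring** (limit 15 mm):

| Piece | Distance from dish middle | Measured from |
|---|---|---|
| Cup | about 2 mm | side camera |
| Jug | about 1 mm | side camera |
| Shaker | about 5 mm | both cameras |

All three look upright and free of the gripper in the last pictures, and the arm is up clear of everything.

**Bystanders:** The tumbler's position in the top picture changed by under 1.5 pixels (about 3 mm). I judged the plates and bowl by eye only, and they looked unmoved.

**Disagreements and failed checks:**
- My first reading of the cup rim in the top picture mixed up the inside wall and the outside. It disagreed with the side view by about 23 mm, so I corrected it before moving.
- The shaker tip came out at 90 mm high in the last two-view measurement, against about 98 mm expected and 96 mm at the start. I put this down to pixel reading error.
- Comparing the first and last pictures to detect moved objects told me nothing, because the brightness had changed.

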